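# Tip the line blocks into the tub and uncap the cleaner jug

## Robot

A 6-joint arm with a two-finger parallel gripper is mounted at the origin on the work surface. World frame = base frame: x ahead of the robot, y to its left, z up, the work surface at z = 0. Lengths are in m, angles in rad, forces in N, time in s.
With the tool pointing down it reaches from about 0.375 to 0.975 m from the base axis. Payload 3.8 kg.
Tool frame: the origin (TCP) lies on the centre line of the jaws, within the pads' length; the fingertips stand 8 mm ahead of it and the grasp point (between the pads) lies 11 mm behind it; z points along the fingers, y is the direction in which the jaws open and shut (so a half turn about z gives the same grasp; the last joint's range is limited). The gripper opens to 85 mm and grips with 20 to 120 N. Pads are 22 mm wide; open, the fingers measure 114 mm over their backs; the gripper's body (76 mm by 85 mm) begins 54 mm behind the grasp point. The pads swing forward as they close: fully open they stand 13 mm farther back than shut.
Start: joints at [1.274, 0.264, 1.604, -0, 1.274, -0.037], TCP at [0.173, 0.652, 0.212] pointing down, gripper open.
Joint ranges: [-2.63, 2.63], [-0.94, 2.18], [0.31, 2.57], [-1.31, 4.45], [0, 2.66], [-2.55, 2.55]. Speed limits (rad/s): [2.57, 2.57, 3.14, 3.14, 3.14, 3.14].

## Interface

Orientations are given as a rotation vector (axis times angle).
In Python, from workcell import * gives the robot as it stands.
- The arm moves only by the tool play_rows, never from a script. Its arguments are lists of equal length, an entry for each row: "slide": the shift along the tool's x, y, z in cm, a list of three; "delta_rot": the turn, a rotation vector about the tool's x, y, z in rad, a list of three. In form: {"slide": [[x, y, z], ...], "delta_rot": [[wx, wy, wz], ...]}. A call has 1 to 12 rows; each row is the pose to reach, as a shift and turn from the pose measured when the call began, along the tool's axes at that moment; what a row does not reach only later rows make up. A row lasts 1/12 s, in which the tool goes at most 41.7 mm and 7.16 degrees, less where a joint would pass 70% of its speed; a pose out of reach is approached as far as the arm can. A call with a gripper value outside its range is refused whole. "hand" is the opening, from 0 (shut) to 1 (fully open), set as the call begins (left out, the last holds). The fingers move at their own pace and stop on an object; "force" is the grip in N (left out, the last holds). Time passes only in rows, so rows that repeat a pose let the fingers close. It gives the time, the measured TCP pose, the force and the opening at its end, in the units of the state.
- read_state(): the state, without advancing time (a new reading comes with each control period).
- read_camera(name): name is "scene" or "top"; returns a dict with "image" (400x640x3 uint8, red, green, blue), "depth" (400x640 float32, m along the optical axis (not along the pixel's ray), 0 where there is no reading), "fovy" (degrees; the focal length in pixels is half the picture's height over the tangent of half this angle, whatever the lens; pixels are square), "cx", "cy" (the principal point, pixels), "world_from_camera" (4x4, takes a point from camera to world coordinates). Camera axes: x right, y up, looking along -z (the intrinsics and any distortion apply to the point x, -y, -z); pixel columns grow to the right and rows downward; lengths in m; the calibration is good to about 2 mm. A picture is of the moment at which its call begins.
- finish_job(): hands the job in, once; it reports no verdict.
Trained networks look in a picture, given as the dict that the camera call returned (one of the last four; its "shot" number tells which), for a name from the list of things; names that differ only in an ending like _2 or _b are one class to them, and where a whole thing is asked for, a point or a joint stands for the part that bears it (a point fixed in the world has none). Each returns a list of dicts, best first, with "conf" (0 to 1); they miss things now and then, are a little off and sometimes report something else, mostly with a low value. They report only what shows in the picture. A call takes as long as a camera call. They do not tell look-alikes from the thing itself.
- spot_in(target, picture): "bbox" ([centre column, centre row, width, height] in pixels, round what is visible of it).
- landmark_of(target, picture): "at" ([column, row] in pixels: a listed point, or the origin of a listed thing).
The state is a dict: "time": time; "q": joint angles; "joint_vel": joint speeds; "joint_torque": joint torques, N m; "tool_pos": TCP position; "tcp_rot": TCP orientation; "wrist_force": force on the tool from outside, world axes, zero at the start; "torque": the same for the moment, N m; "width": opening from 0.0 (shut) to 1.0 (fully open).
Only numpy, scipy, OpenCV 4.12 (cv2) and the standard library are available. Lean on these libraries where they do the work, as an engineer would, in place of code of your own. Each camera call takes 0.05 s, during which the arm holds its last target.

## Task

Get the mortar-crusted line blocks ready for soaking: pick up the tray, tip all four blocks out over its open front into the round black tub, and set the empty tray back upright on the bench. Then open the jug of mortar cleaner: press its push-and-turn cap down, twist it anticlockwise while it is down, lift it off and finish holding the cap still and level in the gripper, straight above the open neck and a few centimetres clear of it. Leave the jug standing where it is and do not disturb the brick, the trowel or the brush.

Things in the scene. Friction and masses are not known exactly. Their poses are not given: they have to be found in the camera images.
- tray_grip (a point): Middle of the tray's handle, a level wooden bar 14 mm wide (x), 20 mm tall, 126 mm long (y), held by an upright strap at each side, 105 mm above the underside of the tray and over its centre; 92 mm free height beneath it. Axes as tray: x to the closed back, y along the bar, z up. Blocks slide out once the tray is tipped steeply, open end down (about 50 degrees).
- block0_mid (a point): Centre of one of four equal L-shaped grey plastic corner line blocks spotted with mortar, 58 mm (x) by 34 mm (y), 28 mm tall, about 45 g. They lie in the tray at first.
- block1_mid (a point): Centre of another line block, the same as block0.
- block2_mid (a point): Centre of another line block, the same as block0.
- block3_mid (a point): Centre of another line block, the same as block0.
- tub: Round open black plastic tub fixed to the bench, 120 mm high, 260 mm across the rim outside (250 mm inside), narrowing to 210 mm at the foot, wall 5 mm, floor 6 mm. Origin: centre of its underside, on the bench.
- jug: Full, loose 2.5 litre white plastic jug, about 2.9 kg. Origin: centre of its underside, z up. Body 116 (x) by 124 (y) mm, 150 high, shoulder sloping up to 180; grip loop at its -x side, out to 112 mm from the axis, no higher than 148. On its axis stand a collar, radius 27.5, top at 193, and the neck, radius 19 (23.5 over its three lugs), mouth at 218 mm.
- cap_mid (a point): Centre (half-way up) of the loose black ribbed push-and-turn cap, locked on the jug's neck at first: 58 mm across, 34 mm high, underside 200 mm and top 234 mm above the bench, 65 g. z up along the axis, which it shares with the jug; its x axis is parallel to the jug's x while locked. Pressing it takes about 7 N at first, 11 N at 4.5 mm and 13 N at the bottom (7 mm).
- cap: The same cap, point at the centre of its lower edge. Three lugs inside it are sprung up under lugs of the neck: it cannot turn or lift until pressed straight down over 4.5 mm (hard stop at 7 mm). Held down, it turns easily anticlockwise seen from above: free to lift from 36 degrees on (60 best, stop at 84). Clockwise it is stopped at once.
- tray: Loose galvanised scoop tray, 0.38 kg, standing on the bench at first. Origin: centre of its underside. Floor 180 mm (x) by 124 mm (y), 3 mm thick; walls 45 mm high at the back (+x) and both sides (y); no wall at the front: its -x end is open for pouring. The four blocks lie loose in it.
- brick: Bystander: yellow perforated half brick, 120 x 120 x 65 mm, lying beyond the tub. Origin: centre of its underside.
- trowel: Bystander: bricklayer's trowel, about 250 mm long, lying flat. Origin: at the bench, near the heel of the blade.
- brush: Bystander: hand brush, about 200 mm long, lying on the bench, handle along its x.
There are look-alikes about, which are no part of the job. Of the things shaped like the cap, the black one is meant. Leave any red look-alike of the part that bears block3_mid alone.

How it is judged:
On the way, in this order (a step that is already met when the one before it is completed fails the run):
1. all four blocks lie in the tub, tipped out of the tray: it is in the gripper, off the bench and tilted open end down (horizontal distance between each of block0_mid, block1_mid, block2_mid, block3_mid and tub below 0.125 m and z of each of block0_mid, block1_mid, block2_mid, block3_mid in the frame of tub below 0.115 m and angle between tray_grip's own z axis and vertical above 0.25 rad and height (world z) of tray_grip above 0.15 m and contact force between the fingers and tray above 0.5 N).
2. the empty tray stands upright on the bench and is let go (angle between tray_grip's own z axis and vertical below 0.1 rad and height (world z) of tray_grip below 0.115 m and contact force between the fingers and tray below 0.1 N and linear speed of tray below 0.05 m/s), for 0.1 s.
3. the cap is pressed down, still locked (z of cap_mid in the frame of jug below 0.2138 m and angle between the x axis of cap_mid and the x axis of jug, either way round below 0.35 rad).
4. the cap is turned free on the neck (z of cap_mid in the frame of jug below 0.2228 m and angle between the x axis of cap_mid and the x axis of jug, either way round above 0.6 rad).
At the end, for the whole second after the job is handed in: Four blocks in the tub, below its rim; tray upright on the bench, let go; jug upright, within 50 mm of its start; cap held still by the gripper (over 1 N), within 17 degrees of level, 30 to 180 mm above where it sat, within 35 mm of the jug's axis, not touching the jug (horizontal distance between each of block0_mid, block1_mid, block2_mid, block3_mid and tub below 0.125 m and z of each of block0_mid, block1_mid, block2_mid, block3_mid in the frame of tub below 0.115 m and angle between tray_grip's own z axis and vertical below 0.1 rad and height (world z) of tray_grip below 0.115 m and angle between jug's own z axis and vertical below 0.08 rad and height (world z) of jug below 0.008 m and distance of jug from where it was at the start of the episode below 0.05 m and contact force between the fingers and tray below 0.1 N and z of cap_mid in the frame of jug between 0.2468 and 0.3968 m and horizontal distance between cap_mid and jug below 0.035 m and angle between cap_mid's own z axis and vertical below 0.3 rad and contact force between the fingers and cap above 1 N and contact force between cap and jug below 0.1 N and linear speed of cap below 0.05 m/s); the arm keeps its last pose, push and grip.
It fails at once if the jug is tipped by more than 12 degrees (angle between jug's own z axis and vertical above 0.2 rad).
It fails at once if the brick, the trowel or the brush is shoved by more than 40 mm (distance of any of brick, trowel, brush from where it was at the start of the episode above 0.04 m).
It also fails if it takes over 72 s, if anything falls off the work surface, if the arm or the gripper's body presses on something with over 40 N, if the wrist force passes 120 N, or if a joint passes its speed limit or range.

## Working session

There is one attempt and no reset: what is moved stays moved. The work goes in short steps, Python scripts to look and compute and a tool call to move; the robot and the scene stay as the last step left them, time stands still between calls to the robot, and variables do not carry over. Pictures are saved under pics/ and viewed, and the job is handed in when it is done.

Besides the shell and the picture viewer there is one more tool, called after "Request:" as name(argument=value, ...) on one line, values as JSON. play_rows: Moves the arm, as the interface text tells. Its arguments: {"type":"object","properties":{"slide":{"type":"array"},"delta_rot":{"type":"array"},"hand":{"type":"number"},"force":{"type":"number"}},"required":["slide","delta_rot"]}

```bash
mkdir -p pics; ls; cat > h.py <<'E'
from workcell import *
import numpy as np, cv2
from scipy.spatial.transform import Rotation as R
def save(p,name,box=None,scale=1):
    im=p["image"][:,:,::-1].copy()
    if box: im=im[box[1]:box[3],box[0]:box[2]]
    if scale!=1: im=cv2.resize(im,None,fx=scale,fy=scale,interpolation=cv2.INTER_CUBIC)
    cv2.imwrite("pics/"+name,im)
def K(p):
    h=p["image"].shape[0]; return h/2/np.tan(np.radians(p["fovy"])/2)
def pt(p,u,v,z=None):
    """world point by depth, or on plane z"""
    f=K(p); T=np.array(p["world_from_camera"])
    d=np.array([(u-p["cx"])/f,-(v-p["cy"])/f,-1.0])
    if z is None:
        dep=p["depth"][int(round(v)),int(round(u))]; c=d*dep
        return T[:3,:3]@c+T[:3,3]
    r=T[:3,:3]@d; return T[:3,3]+r*(z-T[2,3])/r[2]
def cloud(p):
    f=K(p); T=np.array(p["world_from_camera"]); D=p["depth"]
    v,u=np.mgrid[:D.shape[0],:D.shape[1]]
    c=np.stack([(u-p["cx"])/f*D,-(v-p["cy"])/f*D,-D],-1)
    w=c@T[:3,:3].T+T[:3,3]; w[D<=0]=np.nan
    return w
E
python3 - <<'E'
from h import *
for n in("scene","top"):
    p=read_camera(n); save(p,n+"0.png")
    print(n,{k:(v if k not in("image","depth") else v.shape) for k,v in p.items()})
    for t in("tray_grip","block0_mid","tub","jug","cap_mid","tray","brick","trowel","brush"):
        for r in landmark_of(t,p)[:5]:
            u,v=r["at"]; print(t,np.round(r["at"],1),round(r["conf"],2),np.round(pt(p,u,v),3) if 0<=u<639 and 0<=v<399 else "")
print(read_state())
E
```

```text
pics
scene {'image': (400, 640, 3), 'depth': (400, 640), 'fovy': 48.03572660946601, 'cx': 322.165486199296, 'cy': 202.22970345311487, 'world_from_camera': array([[ 0.87288464, -0.2581361 ,  0.41405091,  1.01191504],
       [ 0.48787322,  0.47430167, -0.73281488, -0.89289411],
       [-0.00721906,  0.8416672 ,  0.53994833,  0.77678284],
       [ 0.        ,  0.        ,  0.        ,  1.        ]]), 'shot': 1}
tray_grip [252.  274.8] 0.88 [ 0.512 -0.323  0.113]
block0_mid [237.1 309. ] 0.56 [ 0.488 -0.359  0.03 ]
tub [344.3 238. ] 0.93 [ 0.616 -0.081  0.091]
jug [353.9 178.4] 0.86 [0.465 0.292 0.035]
cap_mid [308.1 164. ] 0.68 [0.274 0.314 0.031]
cap_mid [354.9 121.2] 0.63 [0.446 0.325 0.223]
cap_mid [396.7 174.8] 0.51 [0.577 0.393 0.03 ]
tray [254.4 309.1] 0.71 [ 0.545 -0.367  0.065]
brick [418.8 271.7] 0.67 [ 0.813 -0.076  0.059]
brick [355.6 180.6] 0.27 [0.536 0.15  0.119]
trowel [432.5 210.8] 0.8 [0.742 0.277 0.003]
brush [348.7 332.5] 0.73 [ 0.731 -0.282  0.009]
top {'image': (400, 640, 3), 'depth': (400, 640), 'fovy': 44.46203877553288, 'cx': 325.3887876225686, 'cy': 206.38907655
[... 809 characters left out ...]
brush [297.2 202.4] 0.26 [0.554 0.041 0.003]
{'time': 1.0, 'q': array([ 1.27412278e+00,  2.63927363e-01,  1.60398531e+00,  1.87527393e-05,
        1.27369328e+00, -3.69056818e-02]), 'joint_vel': array([-0.00069142, -0.00034013, -0.00079721, -0.00045104, -0.00103977,
       -0.00082673]), 'joint_torque': array([ 6.68228186e-04, -5.15083730e+01, -3.67735147e+01,  1.19640508e-04,
        5.35023100e-04,  3.05352501e-06]), 'tool_pos': array([0.17337828, 0.65235769, 0.21156921]), 'tcp_rot': array([-4.06902090e-01, -3.11510997e+00,  1.59209148e-05]), 'wrist_force': array([ 0.54309762,  0.28557238, -0.32331314]), 'torque': array([ 0.00444388, -0.03855271,  0.03170145]), 'width': 0.9977547484151656}
```

View pics/scene0.png

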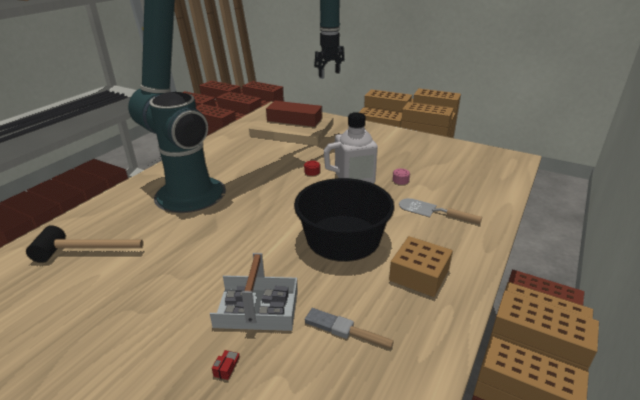

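View pics/top0.png

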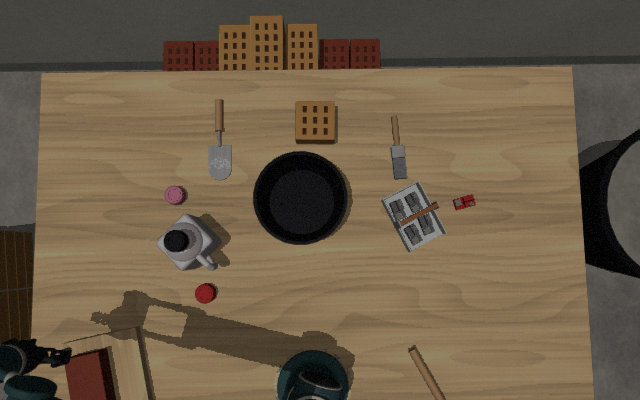

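Candidates in the top picture:
- **Caps:** black on the jug (177,242), red (205,293) and pink (175,195). The black one is meant.
- **Blocks:** four grey ones in the tray near (413,215), and a red look-alike at (464,202) to leave alone.

Next, a close crop and the geometry.

```bash
python3 - <<'E'
from h import *
p=read_camera("top"); save(p,"tc0.png",(365,165,495,265),6)
save(p,"jc0.png",(140,180,240,310),4)
w=cloud(p); 
def sel(x0,x1,y0,y1,z0,z1):
    m=(w[...,0]>x0)&(w[...,0]<x1)&(w[...,1]>y0)&(w[...,1]<y1)&(w[...,2]>z0)&(w[...,2]<z1); return w[m]
print("bench z",np.nanmedian(sel(.3,.9,-.2,.2,-.05,.02)[:,2]))
t=sel(.35,.62,-.45,-.18,.085,.14); print("bar",len(t),t.mean(0),t.min(0),t.max(0))
r=cv2.minAreaRect((t[:,:2]*1000).astype(np.float32)); print(r)
t=sel(.35,.62,-.45,-.2,.03,.14); r=cv2.minAreaRect((t[:,:2]*1000).astype(np.float32)); print("tray",r, cv2.boxPoints(r))
t=sel(.35,.62,-.45,-.2,.035,.055); print("walls",len(t)); r=cv2.minAreaRect((t[:,:2]*1000).astype(np.float32)); print(r,cv2.boxPoints(r))
t=sel(.4,.75,-.2,.2,.105,.14); print("tub rim",cv2.minEnclosingCircle((t[:,:2]*1000).astype(np.float32)),t[:,2].max(), t.min(0),t.max(0))
t=sel(.35,.55,.2,.42,.222,.26); print("cap",len(t),np.median(t,0),t.min(0),t.max(0),cv2.minEnclosingCircle((t[:,:2]*1000).astype(np.float32)))
t=sel(.35,.55,.2,.42,.1,.2);r=cv2.minAreaRect((t[:,:2]*1000).astype(np.float32)); print("jug",r)
E
```

```text
bench z 0.0013613360412765285
bar 251 [ 0.50328464 -0.31289035  0.11329576] [ 0.46547025 -0.37708053  0.08641831] [ 0.5403759  -0.25116842  0.12624588]
((503.58599853515625, -314.5777893066406), (21.717391967773438, 131.47134399414062), 26.158754348754883)
tray ((503.9696044921875, -313.31671142578125), (179.4545440673828, 133.40695190429688), 25.98200798034668) [[ 394.08887 -292.66336]
 [ 452.53296 -412.5871 ]
 [ 613.85034 -333.97006]
 [ 555.40625 -214.04633]]
walls 301
((503.30950927734375, -311.9622497558594), (179.4545440673828, 130.39340209960938), 25.98200798034668) [[ 394.08887 -292.6634 ]
 [ 451.21277 -409.87817]
 [ 612.53015 -331.2611 ]
 [ 555.40625 -214.04633]]
tub rim ((556.722412109375, 27.1784725189209), 135.83837890625) 0.1293107462778884 [ 0.42232214 -0.10822036  0.10503263] [0.69208674 0.16187744 0.12931075]
cap 398 [0.43368997 0.3495512  0.2347454 ] [0.40742329 0.32233522 0.22236411] [0.46260704 0.37871589 0.24268679] ((434.5058898925781, 351.13787841796875), 29.418426513671875)
jug ((416.7586975097656, 332.4736328125), (169.11721801757812, 125.24848175048828), 45.00774383544922)
```

```bash
python3 - <<'E'
from h import *
p=read_camera("scene"); w=cloud(p)
save(p,"sc0.png",(190,235,320,345),6); save(p,"sj0.png",(300,90,420,220),4)
def sel(x0,x1,y0,y1,z0,z1):
    m=(w[...,0]>x0)&(w[...,0]<x1)&(w[...,1]>y0)&(w[...,1]<y1)&(w[...,2]>z0)&(w[...,2]<z1); return w[m]
t=sel(.35,.62,-.45,-.18,.085,.14);r=cv2.minAreaRect((t[:,:2]*1000).astype(np.float32)); print("bar",len(t),t.min(0),t.max(0),r)
t=sel(.35,.62,-.45,-.2,.003,.05); r=cv2.minAreaRect((t[:,:2]*1000).astype(np.float32)); print("tray",r,cv2.boxPoints(r))
t=sel(.4,.75,-.2,.2,.105,.14); print("tub rim",cv2.minEnclosingCircle((t[:,:2]*1000).astype(np.float32)),t.min(0),t.max(0))
t=sel(.35,.55,.2,.42,.205,.26); print("cap",len(t),t.min(0),t.max(0),cv2.minEnclosingCircle((t[:,:2]*1000).astype(np.float32)))
t=sel(.35,.55,.2,.42,.232,.26); print("captop",len(t),t.min(0),t.max(0),cv2.minEnclosingCircle((t[:,:2]*1000).astype(np.float32)))
E
```

```text
bar 457 [ 0.46850479 -0.37871494  0.08521967] [ 0.54521383 -0.25103898  0.11802423] ((506.7394714355469, -315.0449523925781), (22.534332275390625, 134.88677978515625), 26.0161190032959)
tray ((486.42413330078125, -330.70294189453125), (234.27944946289062, 255.61715698242188), 87.04386901855469) [[ 352.7446  -441.09555]
 [ 608.02155 -454.27805]
 [ 620.10364 -220.31033]
 [ 364.82672 -207.12784]]
tub rim ((557.6141357421875, 26.90873908996582), 139.79542541503906) [ 0.42295876 -0.11067882  0.10501122] [0.69612841 0.16499915 0.12248422]
cap 232 [0.41187174 0.31732573 0.20502459] [0.46919237 0.37927851 0.23600389] ((439.46185302734375, 348.8465576171875), 31.707494735717773)
captop 73 [0.41741567 0.32490061 0.23200539] [0.46703427 0.37927851 0.23600389] ((440.8785705566406, 352.2669982910156), 29.247211456298828)
```

View pics/tc0.png

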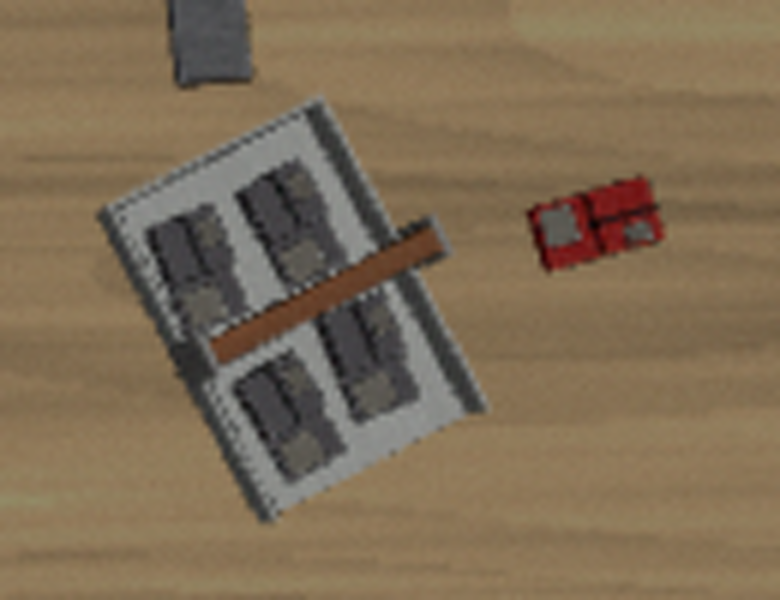

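View pics/jc0.png

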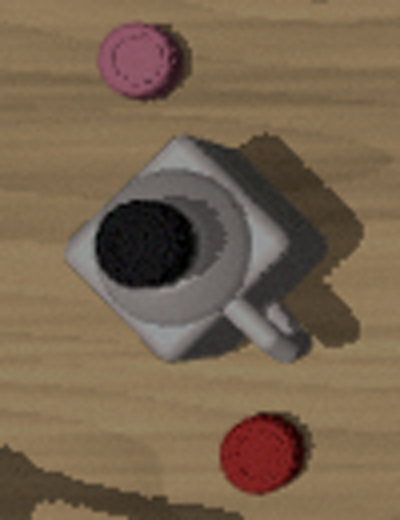

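View pics/sc0.png

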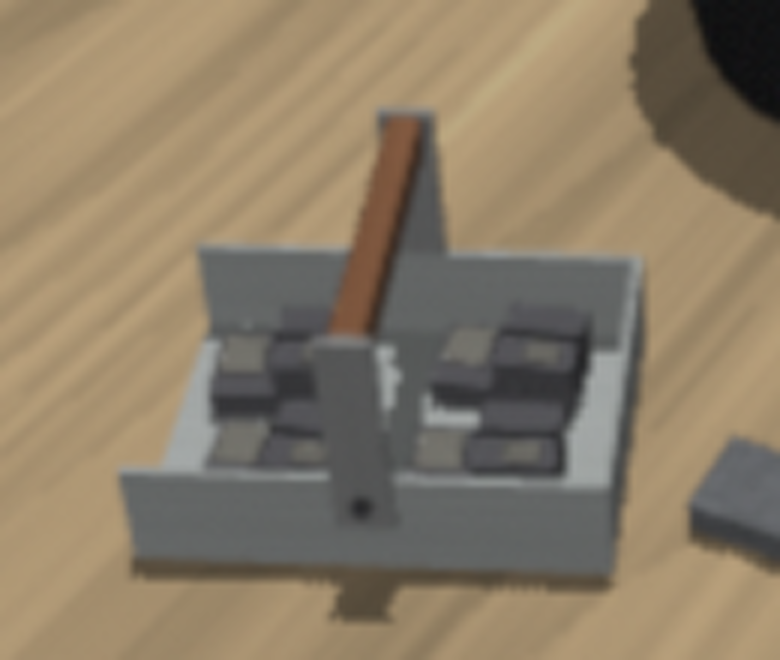

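View pics/sj0.png

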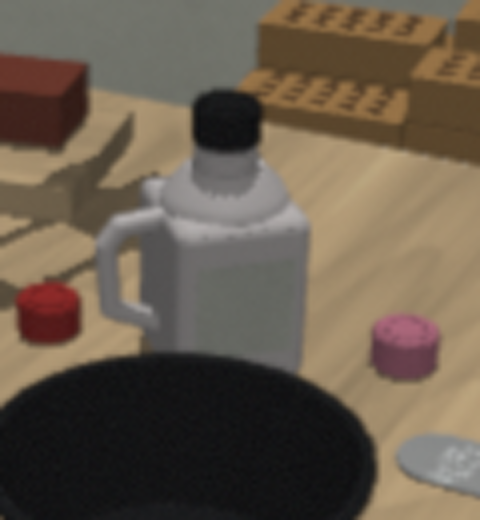

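```bash
cat >> h.py <<'E'
def down(yaw_x):  # tool down, tool x at yaw_x deg
    c,s=np.cos(np.radians(yaw_x)),np.sin(np.radians(yaw_x))
    return np.array([[c,s,0],[s,-c,0],[0,0,-1.]])
def rel(pos,Rt,s=None):
    s=s or read_state(); R0=R.from_rotvec(s["tcp_rot"]).as_matrix()
    sl=R0.T@(np.array(pos)-s["tool_pos"])*100
    rv=R.from_matrix(R0.T@Rt).as_rotvec()
    print("slide",np.round(sl,2),"rot",np.round(rv,3)); return sl,rv
def log():
    import json
    s=read_state(); open("log.txt","a").write(json.dumps([list(s["q"]),list(s["tool_pos"]),list(s["tcp_rot"])])+"\n"); return s
E
python3 - <<'E'
from h import *
log()
rel((.36,.56,.38),down(150)); rel((.55,.1,.38),down(130)); rel((.505,-.3145,.25),down(116)); 
E
```

```text
slide [-20.41  -4.13 -16.84] rot [ 0.    -0.     0.264]
slide [-50.59 -43.71 -16.84] rot [ 0.    -0.     0.613]
slide [-56.89 -84.92  -3.84] rot [ 0.    -0.     0.857]
```

Request:
play_rows(slide=[[-20.4, -4.1, -16.8], [-20.4, -4.1, -16.8], [-20.4, -4.1, -16.8], [-20.4, -4.1, -16.8], [-20.4, -4.1, -16.8], [-20.4, -4.1, -16.8], [-50.6, -43.7, -16.8], [-50.6, -43.7, -16.8], [-50.6, -43.7, -16.8], [-50.6, -43.7, -16.8], [-50.6, -43.7, -16.8], [-50.6, -43.7, -16.8]], delta_rot=[[0, 0, 0.05], [0, 0, 0.1], [0, 0, 0.15], [0, 0, 0.2], [0, 0, 0.25], [0, 0, 0.3], [0, 0, 0.35], [0, 0, 0.4], [0, 0, 0.45], [0, 0, 0.5], [0, 0, 0.55], [0, 0, 0.613]], hand=1, force=100)

```text
time: 2.1
tool_pos: [0.4477, 0.3351, 0.3743]
tcp_rot: [1.331, 2.845, 0.001]
wrist_force: [-0.2, 0.1, -0.1]
width: 1.003
```

```bash
python3 - <<'E'
from h import *
s=log(); print(s["q"],s["tool_pos"])
rel((.55,.1,.38),down(130));rel((.505,-.3145,.25),down(116)); 
E
```

```text
[ 5.98085093e-01 -1.42844854e-02  1.62156135e+00 -6.67722507e-05
  1.53366493e+00 -9.76376636e-02] [0.44771013 0.3351385  0.37429807]
slide [-24.61  -7.22  -0.57] rot [ 0.001  0.    -0.002]
slide [-53.54 -37.25  12.41] rot [0.001 0.    0.242]
```

Request:
play_rows(slide=[[-24.6, -7.2, -0.6], [-24.6, -7.2, -0.6], [-24.6, -7.2, -0.6], [-24.6, -7.2, -0.6], [-24.6, -7.2, -0.6], [-24.6, -7.2, -0.6], [-53.5, -37.3, 4], [-53.5, -37.3, 8], [-53.5, -37.3, 12.4], [-53.5, -37.3, 12.4], [-53.5, -37.3, 12.4], [-53.5, -37.3, 12.4]], delta_rot=[[0, 0, 0], [0, 0, 0], [0, 0, 0], [0, 0, 0], [0, 0, 0.05], [0, 0, 0.1], [0, 0, 0.15], [0, 0, 0.2], [0, 0, 0.242], [0, 0, 0.242], [0, 0, 0.242], [0, 0, 0.242]])

```text
time: 3.1
tool_pos: [0.5223, -0.1328, 0.3129]
tcp_rot: [1.664, 2.663, 0.001]
wrist_force: [1.6, 1.1, 0.0]
width: 1.003
```

```bash
python3 - <<'E'
from h import *
s=log(); print(s["q"],s["tool_pos"])
rel((.505,-.3145,.22),down(116)); rel((.505,-.3145,.094),down(116)); 
E
```

```text
[-2.95589180e-01 -4.35752556e-02  1.75904175e+00  5.14156084e-04
  1.42463427e+00 -7.49427206e-01] [ 0.522289   -0.13281797  0.31290225]
slide [-15.57  -9.53   9.29] rot [ 0.001  0.001 -0.   ]
slide [-15.56  -9.55  21.89] rot [ 0.001  0.001 -0.   ]
```

Request:
play_rows(slide=[[-15.6, -9.5, 9.3], [-15.6, -9.5, 9.3], [-15.6, -9.5, 9.3], [-15.6, -9.5, 9.3], [-15.6, -9.5, 9.3], [-15.6, -9.5, 9.3], [-15.6, -9.5, 9.3], [-15.6, -9.5, 9.3]], delta_rot=[[0, 0, 0], [0, 0, 0], [0, 0, 0], [0, 0, 0], [0, 0, 0], [0, 0, 0], [0, 0, 0], [0, 0, 0]])

```text
time: 3.77
tool_pos: [0.5054, -0.3146, 0.2199]
tcp_rot: [1.666, 2.663, 0.002]
wrist_force: [0.6, -0.2, 0.0]
width: 0.999
```

```bash
python3 - <<'E'
from h import *
s=log(); print(s["q"],s["tool_pos"],s["tcp_rot"])
rel((.505,-.3145,.094),down(116)); 
p=read_camera("top"); save(p,"g1.png",(365,165,495,265),5)
# fit planar kinematics
import json
from scipy.optimize import least_squares
L=[json.loads(l) for l in open("log.txt")]
def fk(q,x):
    a,h,L1,L2,e,d=x
    t=q[1]; r=a+L1*np.sin(t); z=h+L1*np.cos(t)
    t+=q[2]; r+=L2*np.sin(t)+e*np.cos(t); z+=L2*np.cos(t)-e*np.sin(t)
    t+=q[4]; return np.array([r+d*np.sin(t),z+d*np.cos(t)])
def res(x):
    o=[]
    for q,p,_ in L: o+=list(fk(q,x)-[np.hypot(p[0],p[1]),p[2]])
    return o
f=least_squares(res,[0,.3,.4,.4,0,.2]); print(f.x,np.abs(f.fun).max())
E
```

```text
[-5.99518274e-01  1.08620365e-01  1.77117846e+00  1.59061724e-03
  1.26103039e+00 -1.05277922e+00] [ 0.50538762 -0.31456323  0.21986317] [1.66569655e+00 2.66268173e+00 2.32846641e-03]
slide [ 0.02 -0.05 12.59] rot [ 0.002 -0.    -0.001]
[5.32580977e-04 2.52483710e-01 5.11501307e-01 5.66204920e-01
 1.21129392e-03 3.67773005e-01] 8.270831129419953e-06
```

View pics/g1.png

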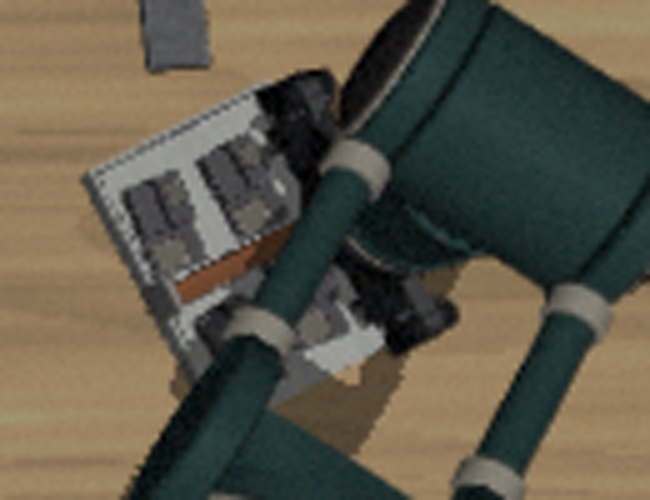

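```bash
cat > kin.py <<'E'
from h import *
import json
from scipy.optimize import least_squares
A_,H,L1,L2,E_,D=5.3e-4,.252484,.511501,.566205,.0012113,.367773
lo=np.array([-2.63,-.94,.31,-1.31,0,-2.55]);hi=np.array([2.63,2.18,2.57,4.45,2.66,2.55])
SG=1
def fk(q):
    def Rz(a): return R.from_euler('z',a).as_matrix()
    def Ry(a): return R.from_euler('y',a).as_matrix()
    M=Rz(q[0]); p=M@[A_,0,H]; M=M@Ry(q[1]); p=p+M@[0,0,L1]; M=M@Ry(q[2]); p=p+M@[E_,0,L2]
    M=M@Rz(SG*q[3])@Ry(q[4]); p=p+M@[0,0,D]; return p,M@Rz(q[5]+np.pi/2)
def ik(pos,Rt,q0):
    def f(q):
        p,M=fk(q); return np.r_[(p-pos)*5,R.from_matrix(M.T@Rt).as_rotvec()]
    s=least_squares(f,np.clip(q0,lo+.01,hi-.01),bounds=(lo,hi))
    return s.x,np.abs(s.fun).max()
def tray_tool(yaw,tilt,flip=False):
    """tool rot for tray x yaw(deg), tipped front-down by tilt deg"""
    T=R.from_euler('z',yaw,degrees=True).as_matrix()@R.from_euler('y',-tilt,degrees=True).as_matrix()
    B=np.array([[0,1,0],[1,0,0],[0,0,-1.]]) # cols: tool x=tray y, tool y=tray x, tool z=-tray z
    if flip: B=B@np.diag([-1,-1,1.])
    return T,T@B
E
python3 - <<'E'
from kin import *
L=[json.loads(l) for l in open("log.txt")]
for q,p,r in L:
    P,M=fk(q); print(np.abs(P-p).max(), R.from_matrix(M.T@R.from_rotvec(r).as_matrix()).as_rotvec().round(4))
q0=np.array(L[-1][0])
tub=np.array([.557,.027])
for flip in(0,1):
  for yaw in range(-180,180,15):
    for tilt in(65,):
      T,Rt=tray_tool(yaw,tilt,flip)
      u=np.array([np.cos(np.radians(yaw)),np.sin(np.radians(yaw))])
      edge=np.r_[tub+.03*u,.15]
      grip=edge-T@[-.09,0,-.105]; pos=grip+Rt[:,2]*.011
      best=None
      for g in([q0[0]+.6,.2,1.8,0,1.2,q0[5]],[0,.2,1.8,1.3,1.2,0],[0,.2,1.8,-1.,1.2,0]):
        q,e=ik(pos,Rt,np.array(g))
        if best is None or e<best[1]: best=(q,e)
      if best[1]<2e-3: print(flip,yaw,tilt,best[0].round(2),"marg",np.minimum(best[0]-lo,hi-best[0]).min().round(2),pos.round(3))
E
```

```text
0.02394648547672351 [-0. -0. -0.]
0.020268501530289307 [-0.  0. -0.]
0.02399017343561788 [-0.  0. -0.]
0.02086091538619711 [-0.  0.  0.]
0 -120 65 [ 0.42  0.61  1.41 -0.65  2.07  2.5 ] marg 0.05 [0.566 0.042 0.271]
0 -105 65 [ 0.51  0.5   1.57 -0.76  1.93  2.41] marg 0.14 [0.561 0.044 0.271]
0 -90 65 [ 0.6   0.38  1.74 -0.87  1.78  2.34] marg 0.21 [0.557 0.044 0.271]
0 -75 65 [ 0.66  0.25  1.92 -0.99  1.62  2.28] marg 0.27 [0.553 0.044 0.271]
0 -60 65 [ 0.71  0.09  2.11 -1.11  1.46  2.22] marg 0.2 [0.548 0.042 0.271]
0 -45 65 [ 0.73 -0.08  2.29 -1.24  1.27  2.14] marg 0.07 [0.545 0.039 0.271]
0 30 65 [-0.53 -0.37  2.5   1.42  0.92 -1.96] marg 0.07 [0.542 0.018 0.271]
0 45 65 [-0.62 -0.16  2.35  1.29  1.19 -2.1 ] marg 0.22 [0.545 0.015 0.271]
0 60 65 [-0.63  0.03  2.18  1.16  1.39 -2.19] marg 0.36 [0.548 0.012 0.271]
0 75 65 [-0.59  0.19  1.99  1.03  1.56 -2.26] marg 0.29 [0.553 0.01  0.271]
0 90 65 [-0.53  0.34  1.81  0.92  1.72 -2.32] marg 0.23 [0.557 0.01  0.271]
0 105 65 [-0.45  0.46  1.63  0.8   1.88 -2.38] marg 0.17 [0.561 0.01  0.271]
0 120 65 [-0.36  0.57  1.46  0.69  2.02 -2.
[... 866 characters left out ...]
0.018 0.271]
1 45 65 [-0.62 -0.16  2.35  1.29  1.19  1.04] marg 0.22 [0.545 0.015 0.271]
1 60 65 [-0.63  0.03  2.18  1.16  1.39  0.95] marg 0.39 [0.548 0.012 0.271]
1 75 65 [-0.59  0.19  1.99  1.03  1.56  0.88] marg 0.58 [0.553 0.01  0.271]
1 90 65 [-0.53  0.34  1.81  0.92  1.72  0.83] marg 0.76 [0.557 0.01  0.271]
1 105 65 [-0.45  0.46  1.63  0.8   1.88  0.76] marg 0.78 [0.561 0.01  0.271]
1 120 65 [-0.36  0.57  1.46  0.69  2.02  0.68] marg 0.64 [0.566 0.012 0.271]
1 135 65 [-0.27  0.67  1.32  0.57  2.16  0.57] marg 0.5 [0.569 0.015 0.271]
1 150 65 [-0.17  0.74  1.2   0.42  2.27  0.43] marg 0.39 [0.572 0.018 0.271]
1 165 65 [-0.07  0.79  1.12  0.24  2.35  0.25] marg 0.31 [0.574 0.023 0.271]
```

Request:
play_rows(slide=[[0, -0.1, 4], [0, -0.1, 8], [0, -0.1, 11], [0, -0.1, 12.6], [0, -0.1, 12.6], [0, -0.1, 12.6]], delta_rot=[[0, 0, 0], [0, 0, 0], [0, 0, 0], [0, 0, 0], [0, 0, 0], [0, 0, 0]])

```text
time: 4.32
tool_pos: [0.5058, -0.3133, 0.095]
tcp_rot: [1.661, 2.665, 0.002]
wrist_force: [0.1, 0.5, 0.9]
width: 1.0
```

Request:
play_rows(slide=[[0, 0, 0], [0, 0, 0], [0, 0, 0], [0, 0, 0], [0, 0, 0], [0, 0, 0], [0, 0, 0], [0, 0, 0]], delta_rot=[[0, 0, 0], [0, 0, 0], [0, 0, 0], [0, 0, 0], [0, 0, 0], [0, 0, 0], [0, 0, 0], [0, 0, 0]], hand=0, force=100)

```text
time: 4.98
tool_pos: [0.5058, -0.3136, 0.0954]
tcp_rot: [1.661, 2.664, 0.002]
wrist_force: [-0.7, -1.3, 3.4]
width: -0.003
```

```bash
python3 - <<'E'
from h import *
s=log(); print(s["q"],s["tool_pos"],s["width"],s["wrist_force"])
p=read_camera("scene"); save(p,"g2.png",(180,225,330,345),5)
E
```

```text
[-5.97709300e-01  2.11186778e-01  1.89416080e+00  1.56009893e-03
  1.03415246e+00 -1.05425453e+00] [ 0.50579795 -0.31361839  0.09536786] -0.002501634016207833 [-0.69773331 -1.32144677  3.37068214]
```

View pics/g2.png

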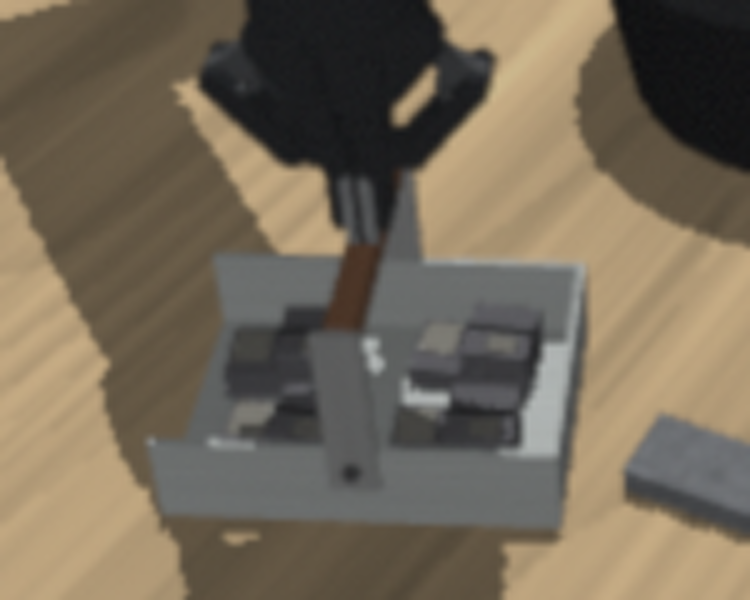

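```bash
python3 - <<'E'
from h import *
p=read_camera("scene"); save(p,"g3.png",(220,240,290,310),10)
w=cloud(p)
for v in range(262,292,2): print(v,[ (lambda a: f"{a[0]:.3f},{a[1]:.3f},{a[2]:.3f}")(w[v,u]) for u in range(246,260,2)])
E
```

```text
262 ['0.499,-0.323,0.145', '0.506,-0.324,0.149', '0.511,-0.323,0.149', '0.514,-0.321,0.149', '0.517,-0.318,0.148', '0.519,-0.313,0.145', '0.519,-0.307,0.141']
264 ['0.501,-0.325,0.142', '0.506,-0.325,0.143', '0.510,-0.323,0.144', '0.513,-0.320,0.143', '0.518,-0.320,0.144', '0.519,-0.314,0.140', '0.522,-0.311,0.139']
266 ['0.498,-0.323,0.133', '0.502,-0.321,0.133', '0.509,-0.322,0.137', '0.513,-0.321,0.137', '0.517,-0.319,0.138', '0.520,-0.316,0.137', '0.522,-0.311,0.134']
268 ['0.499,-0.326,0.130', '0.504,-0.324,0.131', '0.509,-0.323,0.132', '0.513,-0.322,0.132', '0.517,-0.319,0.132', '0.517,-0.314,0.128', '0.521,-0.312,0.128']
270 ['0.403,-0.219,0.002', '0.502,-0.323,0.123', '0.508,-0.323,0.126', '0.512,-0.322,0.127', '0.517,-0.321,0.128', '0.517,-0.314,0.123', '0.522,-0.313,0.124']
272 ['0.405,-0.223,-0.002', '0.409,-0.220,-0.002', '0.507,-0.323,0.120', '0.514,-0.325,0.124', '0.516,-0.321,0.122', '0.510,-0.307,0.108', '0.477,-0.261,0.059']
274 ['0.411,-0.231,0.001', '0.415,-0.227,-0.001', '0.508,-0.324,0.115', '0.510,-0.321,0.113', '0.514,-0.319,0.113', '0.511,-0.308,0.104', '0.474
[... 587 characters left out ...]
0.523,-0.332,0.104', '0.472,-0.266,0.029', '0.475,-0.263,0.027']
284 ['0.448,-0.276,0.019', '0.522,-0.351,0.114', '0.528,-0.351,0.116', '0.529,-0.346,0.113', '0.523,-0.333,0.100', '0.473,-0.268,0.024', '0.475,-0.263,0.021']
286 ['0.523,-0.359,0.115', '0.526,-0.356,0.114', '0.530,-0.354,0.114', '0.532,-0.350,0.112', '0.467,-0.269,0.015', '0.469,-0.265,0.013', '0.474,-0.263,0.014']
288 ['0.526,-0.362,0.113', '0.530,-0.361,0.114', '0.535,-0.360,0.116', '0.533,-0.352,0.108', '0.466,-0.270,0.009', '0.470,-0.266,0.008', '0.474,-0.264,0.008']
290 ['0.530,-0.368,0.114', '0.534,-0.366,0.114', '0.537,-0.364,0.115', '0.532,-0.352,0.102', '0.467,-0.272,0.005', '0.469,-0.267,0.001', '0.474,-0.264,0.001']
```

View pics/g3.png

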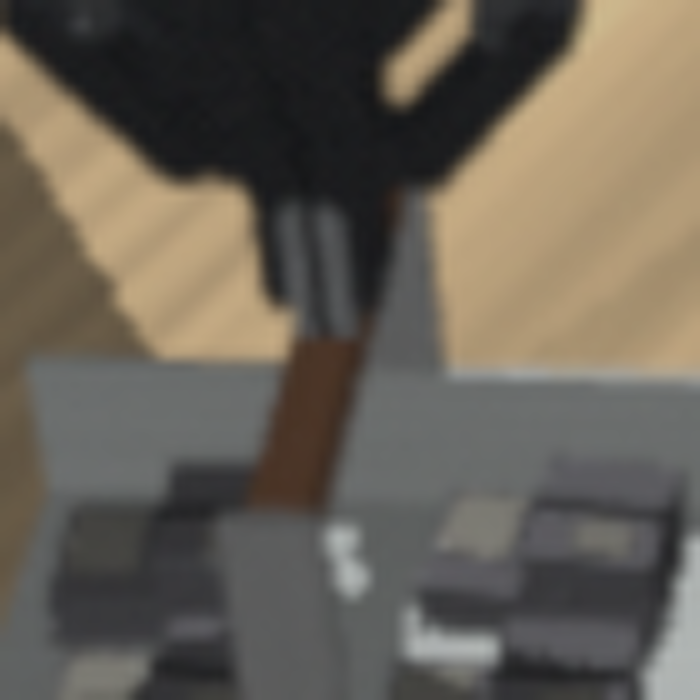

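Request:
play_rows(slide=[[0, 0, -2], [0, 0, -5], [0, 0, -6], [0, 0, -6]], delta_rot=[[0, 0, 0], [0, 0, 0], [0, 0, 0], [0, 0, 0]])

```text
time: 5.42
tool_pos: [0.5081, -0.3151, 0.159]
tcp_rot: [1.657, 2.658, 0.002]
wrist_force: [0.2, -0.7, 0.4]
width: -0.001
```

```bash
python3 - <<'E'
from h import *
s=log(); print(s["tool_pos"],s["width"],s["wrist_force"])
p=read_camera("scene"); save(p,"g4.png",(200,220,300,320),7)
f=K(p);T=np.linalg.inv(p["world_from_camera"])
def px(w):
    c=T[:3,:3]@w+T[:3,3]; return [p["cx"]+f*c[0]/-c[2],p["cy"]-f*c[1]/-c[2]]
t=s["tool_pos"]
for dz in(-.008,0,.02,.04): print(dz,px(t+[0,0,dz]), px(t+[.011*np.cos(np.radians(-64)),.011*np.sin(np.radians(-64)),dz]))
E
```

```text
[ 0.5081109  -0.31511325  0.15904542] -0.0013111838617038453 [ 0.24907903 -0.6965385   0.40906122]
-0.008 [np.float64(251.19380800076215), np.float64(258.9518492821968)] [np.float64(250.22398616668406), np.float64(262.2700783141938)]
0 [np.float64(250.84945681012294), np.float64(256.0756615401714)] [np.float64(249.87192657629203), np.float64(259.3810834656336)]
0.02 [np.float64(249.9749468134755), np.float64(248.77133095845596)] [np.float64(248.9777041973004), np.float64(252.04311024497093)]
0.04 [np.float64(249.08042780986483), np.float64(241.2998754701852)] [np.float64(248.06281949396237), np.float64(244.53558235167603)]
```

View pics/g4.png

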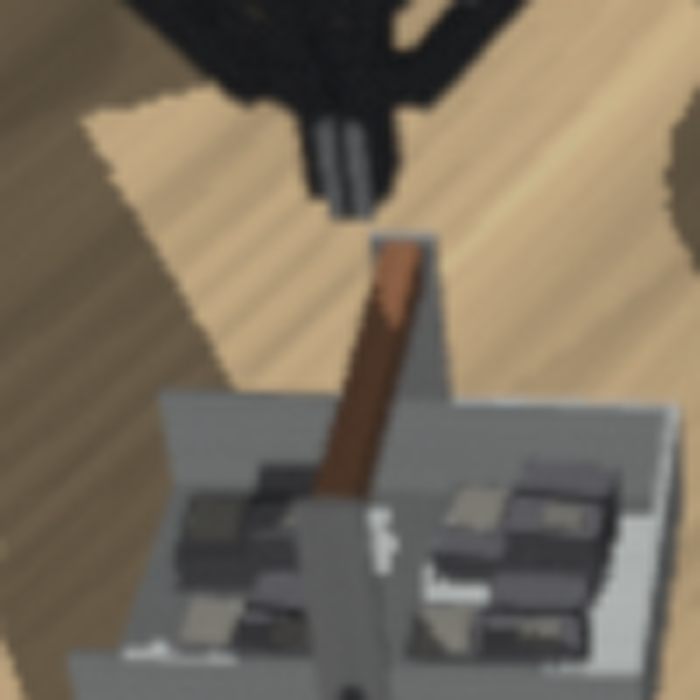

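Request:
play_rows(slide=[[0, 0, 0], [0, 0, 0], [0, 0, 0], [0, 0, 0], [0, 0, 2], [0, 0, 3], [0, 0, 3]], delta_rot=[[0, 0, 0], [0, 0, 0], [0, 0, 0], [0, 0, 0], [0, 0, 0], [0, 0, 0], [0, 0, 0]], hand=1)

```text
time: 6.05
tool_pos: [0.5046, -0.3127, 0.123]
tcp_rot: [-1.662, -2.665, -0.003]
wrist_force: [-1.0, 0.1, -1.3]
width: 0.976
```

```bash
python3 - <<'E'
from h import *
s=log(); print(s["tool_pos"],s["width"],s["wrist_force"])
p=read_camera("scene"); save(p,"g5.png",(200,220,300,320),7)
w=cloud(p)
f=K(p);T=np.linalg.inv(p["world_from_camera"])
def px(w):
    c=T[:3,:3]@w+T[:3,3]; return [p["cx"]+f*c[0]/-c[2],p["cy"]-f*c[1]/-c[2]]
t=s["tool_pos"];M=R.from_rotvec(s["tcp_rot"]).as_matrix()
for y in(-.0425,.0425):
  for z in(.008,-.005,-.02,-.035): print(y,z,np.round(px(t+M@[-.011,y,z]),1))
E
```

```text
[ 0.50463775 -0.31269818  0.12296847] 0.9755236701585792 [-0.98068469  0.06648129 -1.25377008]
-0.0425 0.008 [232.  273.2]
-0.0425 -0.005 [231.3 268.7]
-0.0425 -0.02 [230.5 263.4]
-0.0425 -0.035 [229.7 258.1]
0.0425 0.008 [270.4 274.4]
0.0425 -0.005 [270.  269.9]
0.0425 -0.02 [269.5 264.6]
0.0425 -0.035 [269.  259.2]
```

View pics/g5.png

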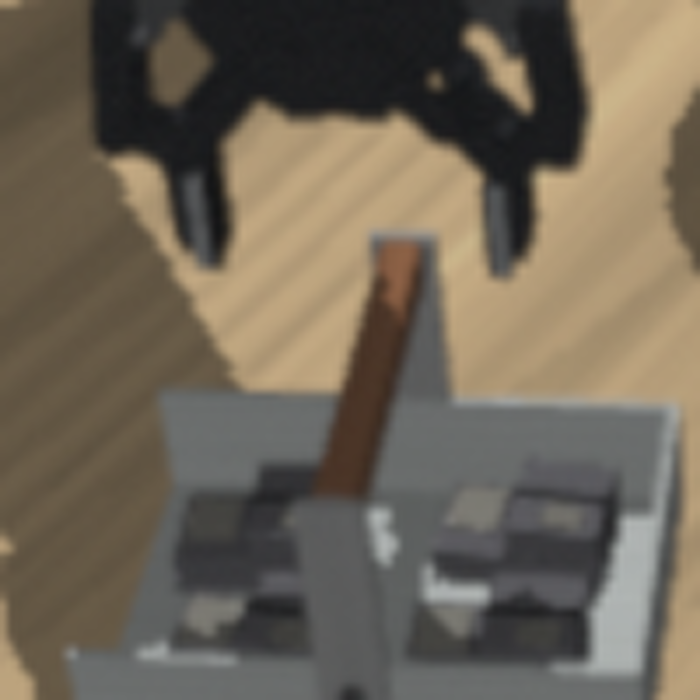

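Request:
play_rows(slide=[[0, 0, 3], [0.1, 0, 5], [0.1, 0, 5.9], [0.1, 0, 5.9], [0.1, 0, 5.9]], delta_rot=[[0, 0, 0], [0, 0, 0], [0, 0, 0], [0, 0, 0], [0, 0, 0]])

```text
time: 6.52
tool_pos: [0.5051, -0.3123, 0.0656]
tcp_rot: [1.662, 2.665, 0.002]
wrist_force: [0.0, -0.1, 0.7]
width: 1.0
```

Request:
play_rows(slide=[[0, 0, 0], [0, 0, 0], [0, 0, 0], [0, 0, 0], [0, 0, 0], [0, 0, 0], [0, 0, 0]], delta_rot=[[0, 0, 0], [0, 0, 0], [0, 0, 0], [0, 0, 0], [0, 0, 0], [0, 0, 0], [0, 0, 0]], hand=0, force=100)

```text
time: 7.1
tool_pos: [0.5051, -0.3127, 0.0664]
tcp_rot: [1.661, 2.665, 0.001]
wrist_force: [-2.7, -0.4, 4.4]
width: 0.143
```

```bash
cat > fit.py <<'E'
from h import *
import json
from scipy.optimize import least_squares
L=[json.loads(l) for l in open("log.txt")]
def Rz(a): return R.from_euler('z',a).as_matrix()
def Ry(a): return R.from_euler('y',a).as_matrix()
def fk(q,x,b=.025):
    a,h,L1,L2,e,d,lat=x
    M=Rz(q[0]); p=M@[a,lat,h]; M=M@Ry(q[1]); p=p+M@[0,0,L1]; M=M@Ry(q[2]); p=p+M@[e,0,L2]
    M=M@Rz(q[3])@Ry(q[4]); p=p+M@[0,0,d]; return p,M@Rz(q[5]+np.pi/2)
f=least_squares(lambda x:np.concatenate([fk(q,x)[0]-p for q,p,_ in L]),[0,.25,.5,.5,0,.36,.02])
if __name__=="__main__": print(f.x,np.abs(f.fun).max())
E
python3 - <<'E'
from h import *
s=log(); print(s["tool_pos"],s["width"],s["wrist_force"])
p=read_camera("scene"); save(p,"g6.png",(200,220,300,320),7)
E
python3 fit.py
```

```text
[ 0.5051309  -0.31271014  0.06635371] 0.14304983585196224 [-2.70057197 -0.44071817  4.39046594]
[-3.87861888e-10  2.51799991e-01  5.12000001e-01  5.66200000e-01
  1.40000006e-03  3.67399991e-01  2.49000000e-02] 2.0621809815324355e-10
```

View pics/g6.png

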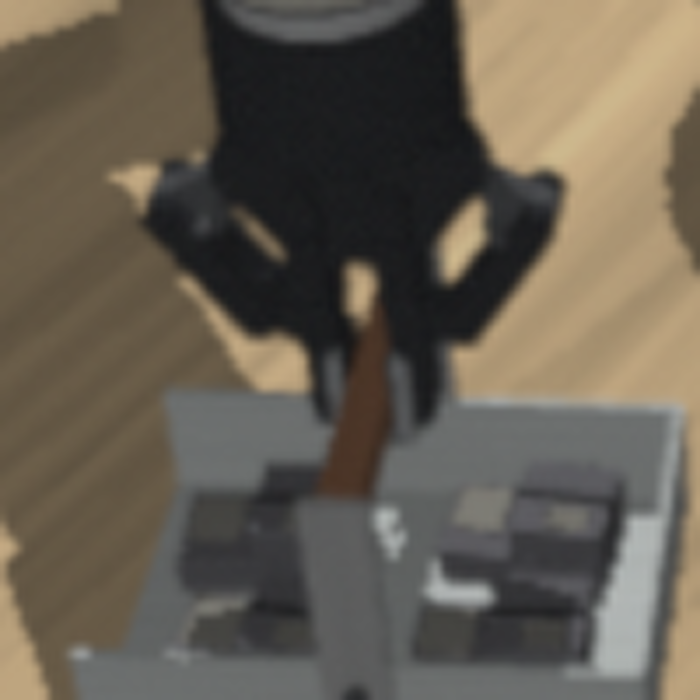

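```bash
sed -i 's/^A_,H.*/A_,H,L1,L2,E_,D=0,.2518,.512,.5662,.0014,.3674/; s/p=M@\[A_,0,H\]/p=M@[A_,.0249,H]/' kin.py
python3 - <<'E'
from kin import *
L=[json.loads(l) for l in open("log.txt")]
q,p,r=L[-1]; print(fk(q)[0]-p)
q0=np.array(q); tub=np.array([.557,.027]); G=.0386
def grip_edge(yaw,tilt,z=.15,out=.03):
    T,Rt=tray_tool(yaw,tilt); u=T[:2,0]/np.linalg.norm(T[:2,0])
    e=np.r_[tub+out*u,z]; g=e-T@[-.09,0,-.105]; return g,Rt
for yaw in(50,60,70,80):
    g,Rt=grip_edge(yaw,65); q=q0.copy()
    path=[]
    for t in np.linspace(0,65,14):
        T,Rr=tray_tool(yaw,t); k=t/65
        g0=np.array([g[0],g[1],.33]); gg=g0*(1-k)+g*k
        q,e=ik(gg+Rr[:,2]*G,Rr,q); path.append((e,q))
    print(yaw,max(e for e,_ in path),"min marg",min(np.minimum(q-lo,hi-q).min() for _,q in path).round(2), "g",g.round(3),"q0",path[0][1].round(2),"qe",path[-1][1].round(2),"maxstep",np.abs(np.diff([q for _,q in path],axis=0)).max(0).round(2))
E
```

```text
[-1.11022302e-16 -1.11022302e-16 -5.55111512e-17]
50 4.440892098500626e-15 min marg 0.27 g [0.54  0.006 0.276] q0 [-0.03 -0.03  1.79  0.    1.39 -0.91] qe [-0.63 -0.07  2.3   1.25  1.26 -2.16] maxstep [0.05 0.04 0.04 0.11 0.06 0.11]
60 6.242613622087569e-09 min marg 0.33 g [0.543 0.004 0.276] q0 [-0.04 -0.03  1.78 -0.    1.39 -1.09] qe [-0.63  0.04  2.19  1.16  1.38 -2.22] maxstep [0.05 0.04 0.04 0.1  0.05 0.1 ]
70 9.307033443313964e-09 min marg 0.29 g [0.548 0.002 0.276] q0 [-0.04 -0.02  1.77  0.    1.39 -1.26] qe [-0.61  0.15  2.07  1.07  1.5  -2.26] maxstep [0.05 0.04 0.03 0.09 0.04 0.08]
80 4.094138794367802e-09 min marg 0.25 g [0.552 0.    0.276] q0 [-0.04 -0.01  1.76  0.    1.39 -1.44] qe [-0.57  0.24  1.96  0.99  1.61 -2.3 ] maxstep [0.05 0.04 0.02 0.09 0.04 0.07]
```

```bash
python3 - <<'E'
from kin import *
T,Rr=tray_tool(26,0); s=read_state()
rel(s["tool_pos"]+[0,0,.225],R.from_rotvec(s["tcp_rot"]).as_matrix())
T,Rr=tray_tool(60,0); rel(np.array([.543,.004,.33])+Rr[:,2]*.0386,Rr)
E
```

```text
slide [-1.00e-02  3.00e-02 -2.25e+01] rot [0. 0. 0.]
slide [ 26.76  17.37 -22.49] rot [ 0.001  0.001 -0.591]
```

Request:
play_rows(slide=[[0, 0, -1], [0, 0, -3], [0, 0, -6], [0, 0, -9], [0, 0, -12], [0, 0, -15], [0, 0, -18], [0, 0, -20], [0, 0, -22], [0, 0, -22.5], [0, 0, -22.5]], delta_rot=[[0, 0, 0], [0, 0, 0], [0, 0, 0], [0, 0, 0], [0, 0, 0], [0, 0, 0], [0, 0, 0], [0, 0, 0], [0, 0, 0], [0, 0, 0], [0, 0, 0]])

```text
time: 8.07
tool_pos: [0.5054, -0.313, 0.2927]
tcp_rot: [1.66, 2.663, 0.002]
wrist_force: [0.7, 0.1, -6.4]
width: 0.143
```

```bash
python3 - <<'E'
from kin import *
s=log(); print(s["tool_pos"],s["width"],s["wrist_force"])
T,Rr=tray_tool(60,0); rel(np.array([.543,.004,.33])+Rr[:,2]*.0386,Rr)
p=read_camera("scene"); save(p,"l1.png")
E
```

```text
[ 0.50542346 -0.31299755  0.29265569] 0.1432699987141254 [ 0.67558569  0.05213318 -6.35111922]
slide [26.81 17.33  0.11] rot [ 0.002  0.003 -0.591]
```

View pics/l1.png

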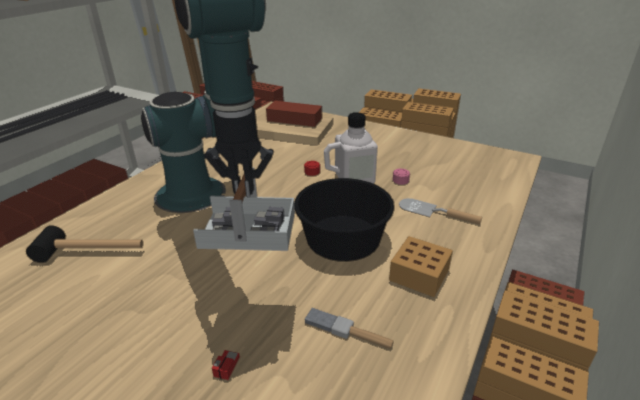

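The tray is held level and off the bench at about (245,215), with the blocks still in it. Next I move it over the tub.

Request:
play_rows(slide=[[1.5, 1, 0], [4, 2.6, 0], [7, 4.5, 0], [10, 6.5, 0], [13, 8.4, 0], [16, 10.3, 0], [19, 12.3, 0], [22, 14.2, 0], [24.5, 15.8, 0], [26, 16.8, 0], [26.8, 17.3, 0], [26.8, 17.3, 0]], delta_rot=[[0, 0, -0.05], [0, 0, -0.1], [0, 0, -0.16], [0, 0, -0.22], [0, 0, -0.28], [0, 0, -0.34], [0, 0, -0.4], [0, 0, -0.46], [0, 0, -0.52], [0, 0, -0.56], [0, 0, -0.59], [0, 0, -0.59]])

```text
time: 9.12
tool_pos: [0.5407, 0.0062, 0.2883]
tcp_rot: [-0.809, -3.032, -0.001]
wrist_force: [-1.1, -0.3, -5.9]
width: 0.15
```

```bash
python3 - <<'E'
from kin import *
s=log(); print(s["q"].round(2),s["tool_pos"],s["width"],s["wrist_force"])
p=read_camera("top"); save(p,"l2.png",(220,120,420,280),4)
g1=np.array([.543,.004,.276]);g0=np.array([.543,.004,.33])
for t in range(6,73,6):
    T,Rr=tray_tool(60,t);k=min(1,t/65)
    rel((g0*(1-k)+g1*k)+Rr[:,2]*.0386,Rr)
E
```

```text
[-0.04 -0.03  1.79  0.    1.39 -1.09] [0.54072855 0.0062128  0.28832134] 0.14980127768306972 [-1.0554605  -0.25227281 -5.85946909]
slide [-0.21  0.46  0.22] rot [-0.106 -0.003 -0.   ]
slide [-0.21  0.86  0.65] rot [-0.211 -0.003 -0.   ]
slide [-0.21  1.25  1.05] rot [-0.315 -0.003 -0.   ]
slide [-0.21  1.63  1.4 ] rot [-0.42  -0.002 -0.001]
slide [-0.21  1.99  1.72] rot [-0.525 -0.002 -0.001]
slide [-0.21  2.33  1.99] rot [-0.63  -0.002 -0.001]
slide [-0.21  2.64  2.24] rot [-0.734 -0.002 -0.001]
slide [-0.22  2.93  2.45] rot [-0.839 -0.002 -0.001]
slide [-0.22  3.18  2.63] rot [-0.944 -0.002 -0.001]
slide [-0.22  3.4   2.79] rot [-1.048e+00 -2.000e-03 -1.000e-03]
slide [-0.22  3.59  2.85] rot [-1.153e+00 -2.000e-03 -1.000e-03]
slide [-0.22  3.73  2.47] rot [-1.258 -0.002 -0.002]
```

View pics/l2.png

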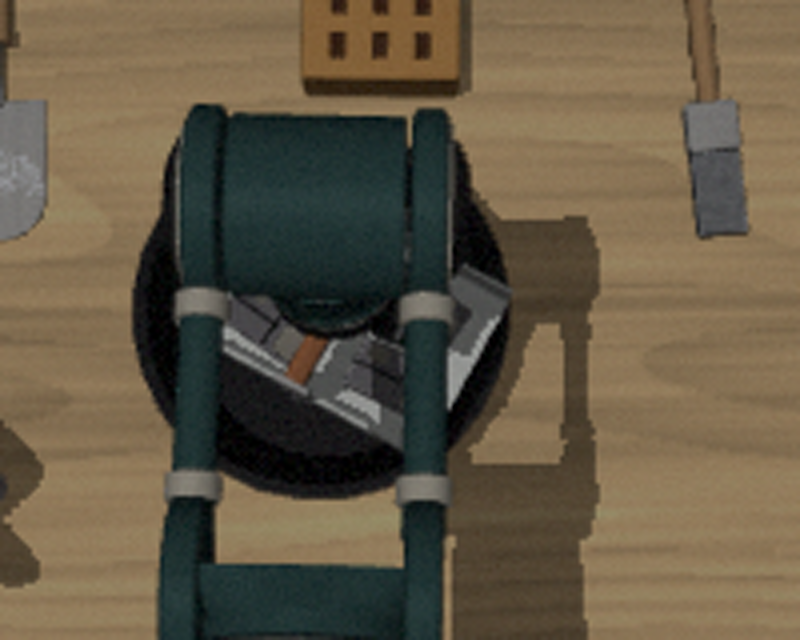

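Request:
play_rows(slide=[[-0.2, 0.5, 0.2], [-0.2, 0.9, 0.7], [-0.2, 1.3, 1.1], [-0.2, 1.6, 1.4], [-0.2, 2, 1.7], [-0.2, 2.3, 2], [-0.2, 2.6, 2.2], [-0.2, 2.8, 2.3], [-0.2, 2.9, 2.5], [-0.2, 3, 2.6], [-0.2, 3.2, 2.6], [-0.2, 3.3, 2.7]], delta_rot=[[-0.1, 0, 0], [-0.21, 0, 0], [-0.31, 0, 0], [-0.42, 0, 0], [-0.52, 0, 0], [-0.63, 0, 0], [-0.73, 0, 0], [-0.79, 0, 0], [-0.84, 0, 0], [-0.9, 0, 0], [-0.95, 0, 0], [-1.0, 0, 0]])

```text
time: 10.17
tool_pos: [0.5587, 0.0294, 0.2608]
tcp_rot: [0.668, 2.472, 1.347]
wrist_force: [-0.3, 0.7, -4.2]
width: 0.146
```

```bash
python3 - <<'E'
from kin import *
s=log(); print(s["q"].round(2),s["tool_pos"],s["width"],s["wrist_force"]); P,M=fk(s["q"]); print(P-s["tool_pos"])
p=read_camera("scene"); save(p,"p1.png",(200,80,460,290),3)
for t in (60,66,70):
    T,Rr=tray_tool(60,t);rel(np.array([.543,.004,.276])+Rr[:,2]*.0386,Rr)
E
```

```text
[-0.58 -0.02  2.15  1.05  1.32 -2.08] [0.5587229  0.02944869 0.26078958] 0.14632535036477087 [-0.25028209  0.68986042 -4.17728669]
[ 1.11022302e-16  0.00000000e+00 -1.66533454e-16]
slide [-0.01  0.07  0.42] rot [-0.049  0.    -0.007]
slide [-0.01  0.48  0.38] rot [-0.153  0.001 -0.007]
slide [-0.    0.74  0.33] rot [-0.223  0.001 -0.007]
```

View pics/p1.png

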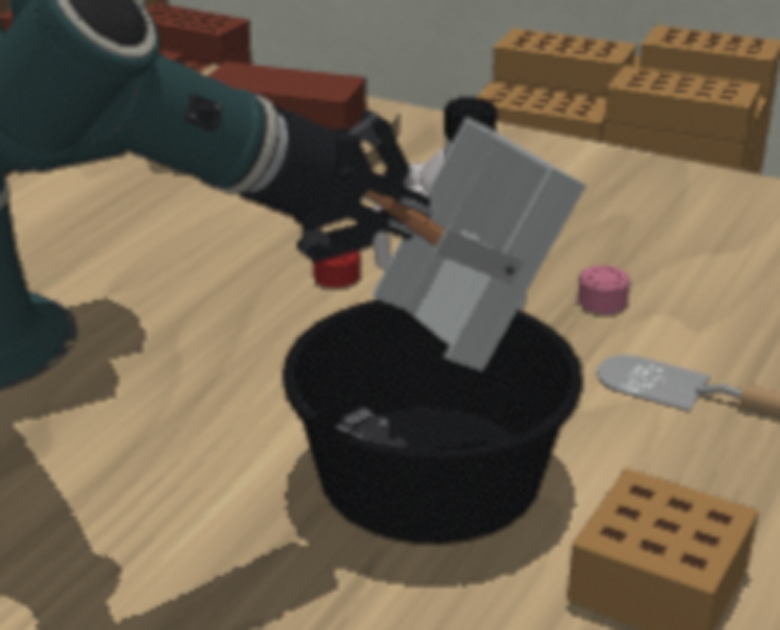

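Request:
play_rows(slide=[[0, 0.2, 0.3], [0, 0.4, 0.3], [0, 0.5, 0.3], [0, 0.5, 0.3], [0, 0.5, 0.3]], delta_rot=[[-0.07, 0, 0], [-0.14, 0, 0], [-0.19, 0, 0], [-0.19, 0, 0], [-0.19, 0, 0]])

```text
time: 10.63
tool_pos: [0.56, 0.0326, 0.2595]
tcp_rot: [0.632, 2.308, 1.556]
wrist_force: [0.5, -1.2, -3.4]
width: 0.143
```

```bash
python3 - <<'E'
from kin import *
s=log(); print(s["q"].round(2),s["tool_pos"],s["width"],s["wrist_force"])
for n in("scene","top"):
    p=read_camera(n); save(p,"p2%s.png"%n,(260,80,460,280) if n=="scene" else (220,120,420,280),4)
    for r in landmark_of("block0_mid",p): print(n,np.round(r["at"]),round(r["conf"],2),pt(p,*r["at"]).round(3))
E
```

```text
[-0.65  0.07  2.2   1.2   1.41 -2.25] [0.56004775 0.03260808 0.25951112] 0.14299773845465433 [ 0.53353002 -1.16175018 -3.37031899]
```

View pics/p2scene.png

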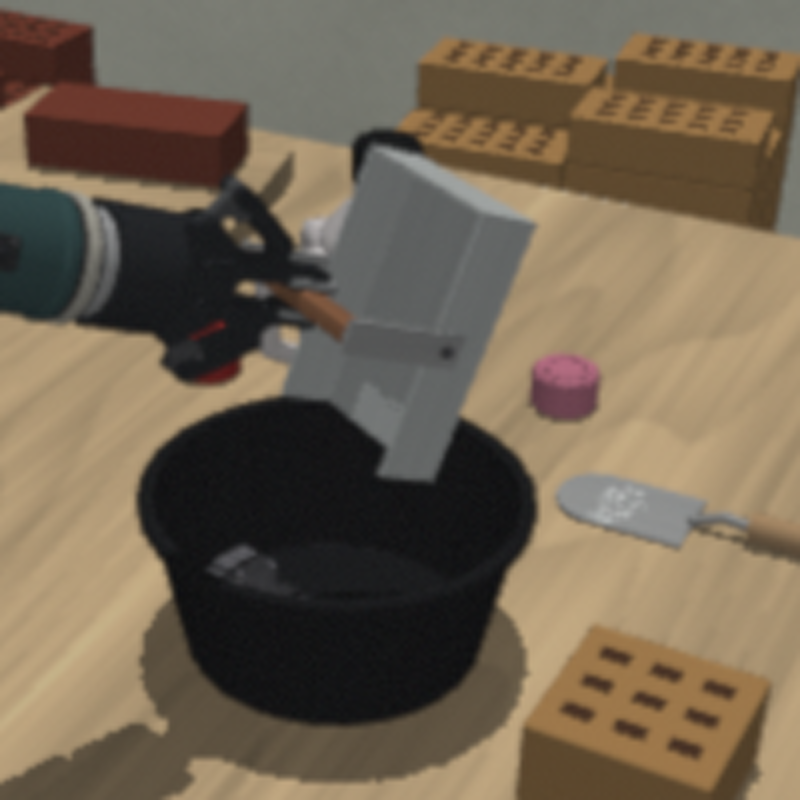

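View pics/p2top.png

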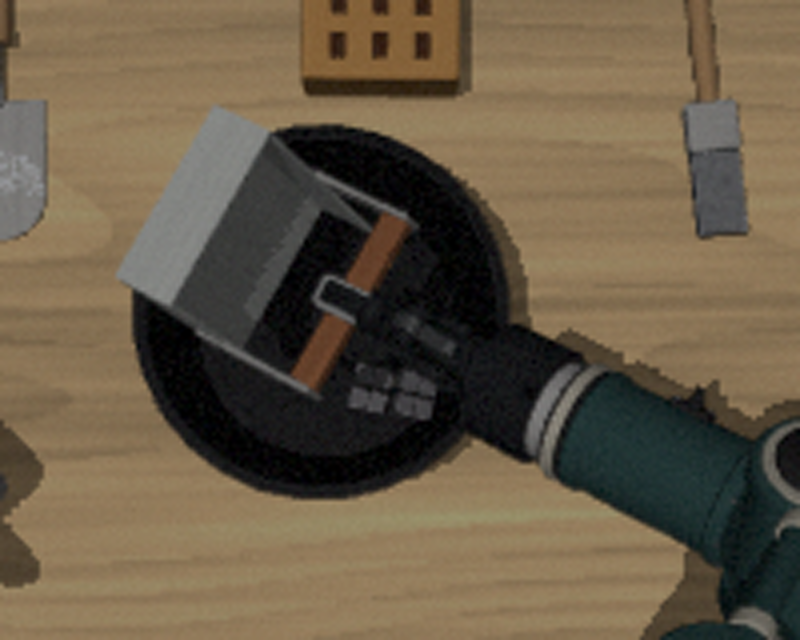

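```bash
python3 - <<'E'
from kin import *
g1=np.array([.543,.004,.276]);g0=np.array([.543,.004,.34])
for t in (60,48,36,24,12,0):
    T,Rr=tray_tool(60,t);k=min(1,t/65)
    rel((g0*(1-k)+g1*k)+Rr[:,2]*.0386,Rr)
E
```

```text
slide [ 0.06 -0.06 -0.1 ] rot [ 0.14   0.002 -0.004]
slide [ 0.06  0.25 -0.74] rot [ 0.349  0.002 -0.005]
slide [ 0.06  0.62 -1.54] rot [ 0.559  0.001 -0.005]
slide [ 0.06  1.08 -2.48] rot [ 0.768  0.001 -0.005]
slide [ 0.06  1.66 -3.54] rot [ 0.977  0.    -0.005]
slide [ 0.06  2.38 -4.69] rot [ 1.187 -0.    -0.005]
```

Request:
play_rows(slide=[[0.1, -0.1, -0.1], [0.1, 0.1, -0.4], [0.1, 0.2, -0.7], [0.1, 0.4, -1.1], [0.1, 0.6, -1.5], [0.1, 0.8, -2], [0.1, 1.1, -2.5], [0.1, 1.4, -3], [0.1, 1.7, -3.5], [0.1, 2, -4.1], [0.1, 2.4, -4.7], [0.1, 2.4, -4.7]], delta_rot=[[0.12, 0, 0], [0.24, 0, 0], [0.35, 0, 0], [0.45, 0, 0], [0.56, 0, 0], [0.66, 0, 0], [0.77, 0, 0], [0.87, 0, 0], [0.98, 0, 0], [1.08, 0, 0], [1.187, 0, -0.005], [1.187, 0, -0.005]])

```text
time: 11.83
tool_pos: [0.5443, 0.0077, 0.3045]
tcp_rot: [0.805, 3.034, -0.0]
wrist_force: [0.5, 1.8, -3.0]
width: 0.143
```

```bash
python3 - <<'E'
from kin import *
s=log(); print(s["q"].round(2),s["tool_pos"],s["width"],s["wrist_force"])
T,Rr=tray_tool(26,0); rel((.505,-.313,.27),Rr); rel((.505,-.313,.068),Rr)
E
```

```text
[-0.03 -0.03  1.76 -0.    1.41 -1.08] [0.54425566 0.00766662 0.30446346] 0.14345719451886565 [ 0.54660922  1.77671107 -3.01199049]
slide [-12.49 -29.79   3.46] rot [0.001 0.002 0.598]
slide [-12.44 -29.8   23.66] rot [0.001 0.002 0.598]
```

Request:
play_rows(slide=[[-0.8, -1.8, 0], [-2, -4.8, 0], [-3.4, -8, 0], [-4.8, -11.4, 0], [-6.2, -14.8, 0], [-7.6, -18.2, 0.5], [-9, -21.5, 1], [-10.4, -24.8, 1.5], [-11.6, -27.8, 2.5], [-12.5, -29.8, 3.5], [-12.5, -29.8, 3.5], [-12.5, -29.8, 3.5]], delta_rot=[[0, 0, 0.05], [0, 0, 0.11], [0, 0, 0.17], [0, 0, 0.23], [0, 0, 0.29], [0, 0, 0.35], [0, 0, 0.41], [0, 0, 0.47], [0, 0, 0.53], [0, 0, 0.6], [0, 0, 0.6], [0, 0, 0.6]])

```text
time: 12.83
tool_pos: [0.5036, -0.3135, 0.2682]
tcp_rot: [-1.671, -2.66, -0.006]
wrist_force: [-0.3, 0.1, -3.9]
width: 0.143
```

```bash
python3 - <<'E'
from kin import *
s=log(); print(s["q"].round(2),s["tool_pos"],s["width"],s["wrist_force"])
T,Rr=tray_tool(26,0); rel((.505,-.313,.066),Rr)
p=read_camera("scene"); save(p,"b1.png",(160,130,360,330),4)
E
```

```text
[-0.6   0.08  1.71  0.    1.35 -1.05] [ 0.50356502 -0.31346732  0.26816162] 0.143134210518357 [-0.34798033  0.05138115 -3.85234713]
slide [-0.07  0.09 20.22] rot [ 0.003 -0.002 -0.005]
```

View pics/b1.png

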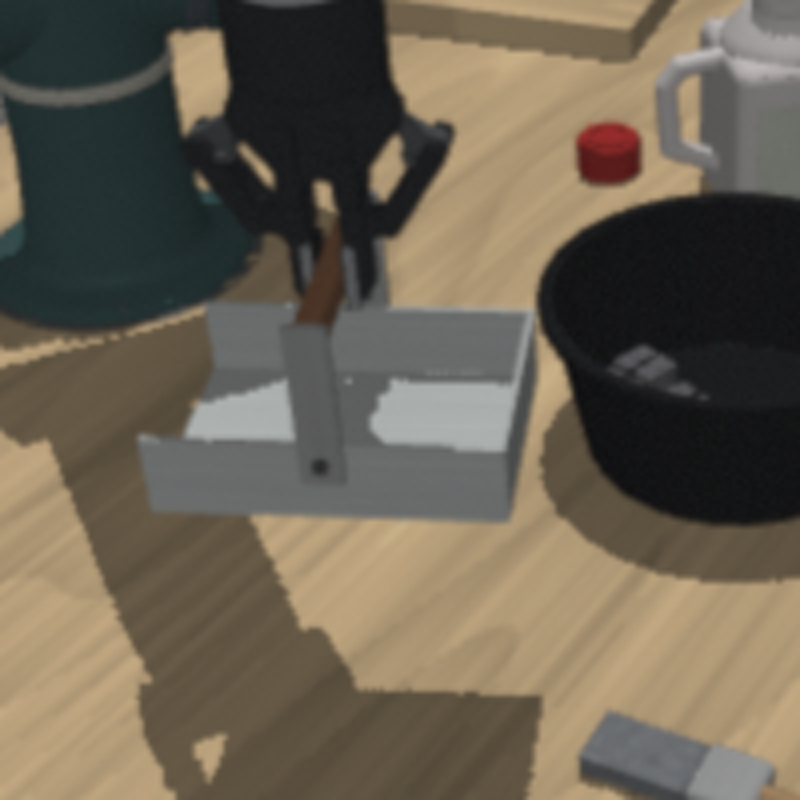

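The tray is empty and level. Two blocks show in the tub. Now lowering.

Request:
play_rows(slide=[[0, 0, 2], [0, 0, 5], [0, 0, 8], [0, 0, 11], [0, 0, 14], [0, 0, 16.5], [0, 0, 18], [0, 0, 19], [0, 0, 19.6], [0, 0, 19.9], [0, 0, 20.1], [0, 0, 20.2]], delta_rot=[[0, 0, 0], [0, 0, 0], [0, 0, 0], [0, 0, 0], [0, 0, 0], [0, 0, 0], [0, 0, 0], [0, 0, 0], [0, 0, 0], [0, 0, 0], [0, 0, 0], [0, 0, 0]])

```text
time: 13.88
tool_pos: [0.5059, -0.3127, 0.0684]
tcp_rot: [1.667, 2.659, 0.006]
wrist_force: [-0.8, -0.1, -4.1]
width: 0.144
```

```bash
python3 - <<'E'
from kin import *
s=log(); print(s["q"].round(2),s["tool_pos"],s["width"],s["wrist_force"],s["torque"])
p=read_camera("scene"); save(p,"b2.png",(180,220,320,340),5)
E
```

```text
[-0.6   0.24  1.92  0.    0.98 -1.05] [ 0.50586399 -0.31270139  0.06835981] 0.1440898438390923 [-0.75987506 -0.1133407  -4.142239  ] [-5.14802403e-02  1.41037904e-03  2.74853620e-05]
```

View pics/b2.png

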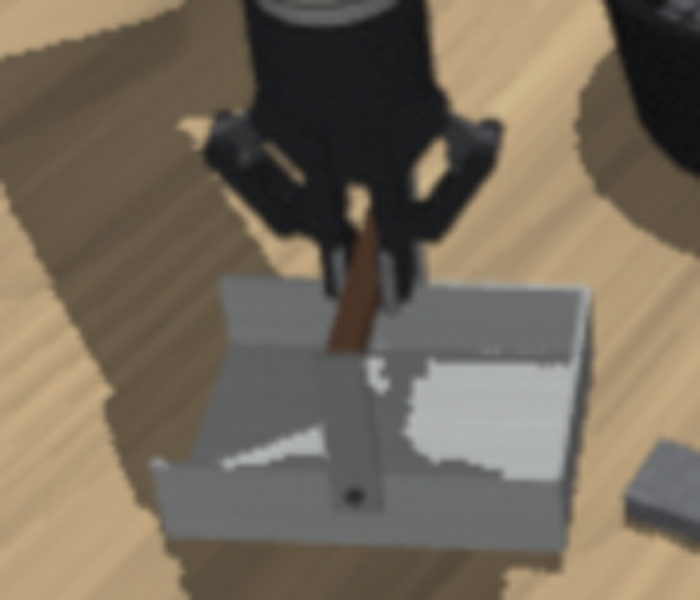

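Still hanging a couple of millimetres up (−4 N). I lower a little further.

Request:
play_rows(slide=[[0, 0, 0.1], [0, 0, 0.2], [0, 0, 0.3], [0, 0, 0.3]], delta_rot=[[0, 0, 0], [0, 0, 0], [0, 0, 0], [0, 0, 0]])

```text
time: 14.27
tool_pos: [0.5068, -0.3133, 0.0664]
tcp_rot: [1.666, 2.657, 0.006]
wrist_force: [1.6, 0.1, 0.7]
width: 0.149
```

Request:
play_rows(slide=[[0, 0, 0], [0, 0, 0], [0, 0, 0], [0, 0, 0], [0, 0, 0], [0, 0, 0]], delta_rot=[[0, 0, 0], [0, 0, 0], [0, 0, 0], [0, 0, 0], [0, 0, 0], [0, 0, 0]], hand=1)

```text
time: 14.77
tool_pos: [0.5068, -0.3133, 0.0664]
tcp_rot: [1.666, 2.657, 0.006]
wrist_force: [0.4, -0.1, 0.1]
width: 0.976
```

Request:
play_rows(slide=[[0, 0, -2], [0, 0, -6], [0, 0, -10], [0, 0, -14], [0, 0, -18], [0, 0, -22], [0, 0, -26], [0, 0, -30], [0, 0, -30]], delta_rot=[[0, 0, 0], [0, 0, 0], [0, 0, 0], [0, 0, 0], [0, 0, 0], [0, 0, 0], [0, 0, 0], [0, 0, 0], [0, 0, 0]])

```text
time: 15.52
tool_pos: [0.5077, -0.3154, 0.3777]
tcp_rot: [1.657, 2.643, 0.005]
wrist_force: [0.9, 0.7, 0.6]
width: 1.0
```

```bash
python3 - <<'E'
from kin import *
s=log(); print(s["q"].round(2),s["tool_pos"],s["width"],s["wrist_force"],s["torque"])
p=read_camera("scene"); save(p,"r1.png")
p=read_camera("top"); save(p,"r1t.png",(220,120,480,280),3)
for r in landmark_of("block0_mid",p): print(np.round(r["at"]),round(r["conf"],2),pt(p,*r["at"]).round(3))
for t in("cap_mid","jug"):
  for r in landmark_of(t,p): print(t,np.round(r["at"]),round(r["conf"],2),pt(p,*r["at"]).round(3))
E
```

```text
[-0.6   0.05  1.56  0.    1.52 -1.05] [ 0.5076728  -0.31540052  0.37768891] 1.0004665288725378 [0.91548791 0.71163414 0.55460036] [ 0.02979603 -0.03043747 -0.00988326]
[332. 211.] 0.67 [ 0.52  -0.066  0.057]
cap_mid [173. 196.] 0.9 [0.577 0.417 0.031]
cap_mid [205. 293.] 0.57 [0.282 0.318 0.033]
cap_mid [175. 241.] 0.56 [0.434 0.348 0.239]
jug [195. 242.] 0.79 [0.431 0.314 0.17 ]
```

View pics/r1.png

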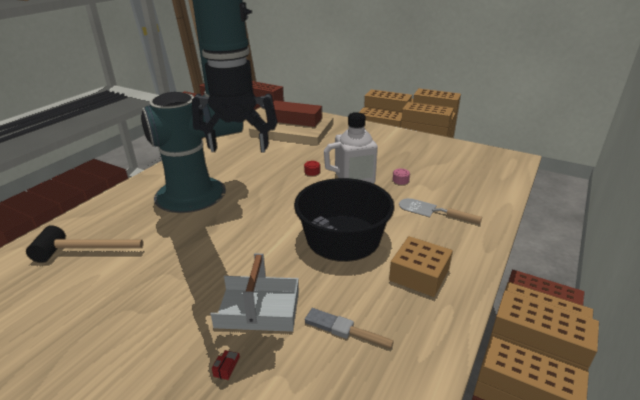

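View pics/r1t.png

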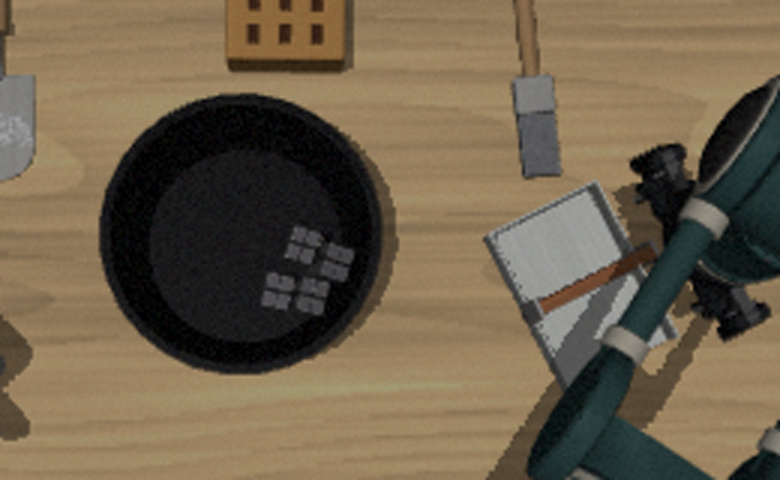

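```bash
cat > capfit.py <<'E'
from h import *
from scipy.optimize import minimize
def proj(p,W):
    f=K(p);T=np.linalg.inv(p["world_from_camera"]); c=W@T[:3,:3].T+T[:3,3]
    return np.stack([p["cx"]-f*c[:,0]/c[:,2],p["cy"]+f*c[:,1]/c[:,2]],1)
def model(p,x,y,z0,z1,S=8,box=None):
    a=np.linspace(0,2*np.pi,60); W=np.concatenate([np.stack([x+.029*np.cos(a),y+.029*np.sin(a),0*a+z],1) for z in(z0,z1)])
    h=cv2.convexHull(((proj(p,W)-[box[0],box[1]]+.5)*S).astype(np.float32))
    m=np.zeros(((box[3]-box[1])*S,(box[2]-box[0])*S),np.float32)
    cv2.fillPoly(m,[h.astype(np.int32)],1); return cv2.resize(m,(box[2]-box[0],box[3]-box[1]),interpolation=cv2.INTER_AREA)
def fit(p,x0,y0,z0=.2,z1=.234,thr=60):
    c=proj(p,np.array([[x0,y0,(z0+z1)/2]]))[0].astype(int); b=[c[0]-25,c[1]-25,c[0]+25,c[1]+25]
    g=p["image"][b[1]:b[3],b[0]:b[2]].max(2).astype(np.float32)
    obs=np.clip((thr+25-g)/50,0,1)
    n,l,st,ce=cv2.connectedComponentsWithStats((obs>.3).astype(np.uint8)); k=l[25,25]; obs=obs*cv2.dilate((l==k).astype(np.uint8),np.ones((3,3)))
    best=min(((np.abs(model(p,x0+dx,y0+dy,z0,z1,4,b)-obs).sum(),x0+dx,y0+dy) for dx in np.arange(-.014,.0141,.001) for dy in np.arange(-.014,.0141,.001)))
    return best,obs.sum()
if __name__=="__main__":
    for n in("top","scene"):
        p=read_camera(n)
        for thr in(45,60): print(n,fit(p,.437,.351,thr=thr))
        save(p,"cf%s.png"%n,(150,215,230,275) if n=="top" else (325,95,385,195),8 if n=="top" else 6)
    s=read_state(); rel((.437,.351,.34),down(112)); rel((.52,.03,.38),down(112))
E
python3 capfit.py
```

```text
top ((np.float32(70.575), np.float64(0.435), np.float64(0.35)), np.float32(401.62))
top ((np.float32(23.805), np.float64(0.435), np.float64(0.35)), np.float32(451.1))
scene ((np.float32(79.255005), np.float64(0.435), np.float64(0.358)), np.float32(200.1))
scene ((np.float32(48.6475), np.float64(0.438), np.float64(0.355)), np.float32(232.12))
slide [62.67 22.88  2.54] rot [ 0.004 -0.001  0.067]
slide [30.16 16.38 -1.52] rot [ 0.004 -0.001  0.067]
```

View pics/cftop.png

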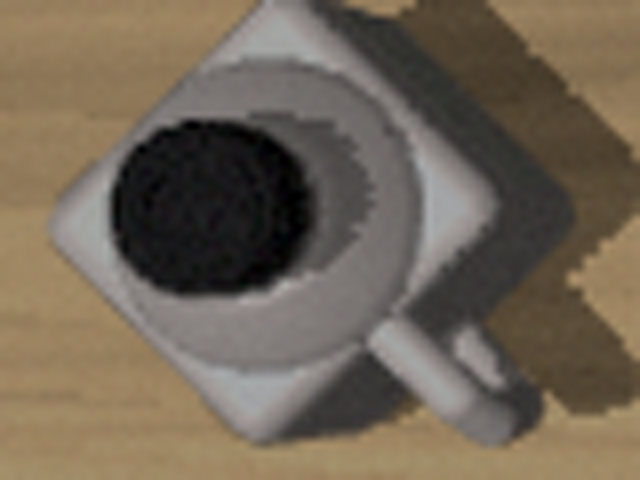

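Request:
play_rows(slide=[[30.2, 16.4, -1.5], [30.2, 16.4, -1.5], [30.2, 16.4, -1.5], [30.2, 16.4, -1.5], [30.2, 16.4, -1.5], [30.2, 16.4, -1.5], [30.2, 16.4, -1.5], [30.2, 16.4, -1.5], [62.6, 22.9, 0], [62.6, 22.9, 0], [62.6, 22.9, 0], [62.6, 22.9, 0]], delta_rot=[[0, 0, 0.02], [0, 0, 0.04], [0, 0, 0.06], [0, 0, 0.067], [0, 0, 0.067], [0, 0, 0.067], [0, 0, 0.067], [0, 0, 0.067], [0, 0, 0.067], [0, 0, 0.067], [0, 0, 0.067], [0, 0, 0.067]], hand=1)

```text
time: 16.87
tool_pos: [0.4781, 0.1827, 0.3708]
tcp_rot: [-1.757, -2.604, -0.003]
wrist_force: [0.9, 0.3, 0.5]
width: 0.999
```

```bash
python3 - <<'E'
from h import *
s=log(); print(s["q"].round(2),s["tool_pos"]); rel((.436,.351,.33),down(112))
E
```

```text
[ 0.32 -0.11  1.72  0.    1.53 -0.07] [0.47805941 0.1826692  0.37079324]
slide [17.18  2.39  4.11] rot [ 0.001 -0.001 -0.   ]
```

Request:
play_rows(slide=[[17.2, 2.4, 2], [17.2, 2.4, 2], [17.2, 2.4, 2], [17.2, 2.4, 2], [17.2, 2.4, 4.1], [17.2, 2.4, 4.1], [17.2, 2.4, 4.1], [17.2, 2.4, 4.1], [17.2, 2.4, 4.1]], delta_rot=[[0, 0, 0], [0, 0, 0], [0, 0, 0], [0, 0, 0], [0, 0, 0], [0, 0, 0], [0, 0, 0], [0, 0, 0], [0, 0, 0]])

```text
time: 17.62
tool_pos: [0.4367, 0.3503, 0.3308]
tcp_rot: [1.759, 2.603, 0.004]
wrist_force: [0.2, 0.1, 0.6]
width: 1.0
```

```bash
python3 - <<'E'
from h import *
s=log(); print(s["q"].round(2),s["tool_pos"],s["wrist_force"]); rel((.436,.351,.181),down(112))
p=read_camera("scene"); save(p,"c1.png",(290,40,430,220),4)
from capfit import proj
M=R.from_rotvec(s["tcp_rot"]).as_matrix()
for y in(-.0425,.0425): print(proj(p,np.array([s["tool_pos"]+M@[-.011,y,-.035]])))
E
```

```text
[ 0.63 -0.01  1.69  0.    1.45  0.25] [0.4367107  0.35028806 0.33080993] [0.24031371 0.14457943 0.55362037]
slide [ 0.07 -0.07 14.98] rot [ 0.002 -0.001 -0.002]
[[343.10481949  74.51724581]]
[[371.13344068  75.32921211]]
```

View pics/c1.png

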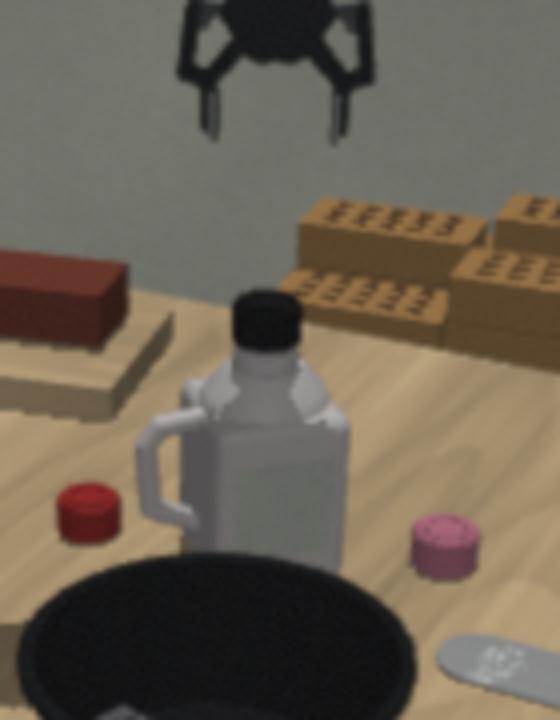

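Request:
play_rows(slide=[[0, 0, 3], [0, 0, 6], [0, 0, 9], [0, 0, 11], [0, 0, 13], [0, 0, 14], [0, 0, 14.6], [0, 0, 15], [0, 0, 15]], delta_rot=[[0, 0, 0], [0, 0, 0], [0, 0, 0], [0, 0, 0], [0, 0, 0], [0, 0, 0], [0, 0, 0], [0, 0, 0], [0, 0, 0]])

```text
time: 18.42
tool_pos: [0.4378, 0.3505, 0.1817]
tcp_rot: [1.76, 2.601, 0.006]
wrist_force: [-0.1, -0.3, -0.8]
width: 1.002
```

```bash
python3 - <<'E'
from h import *
s=log(); print(s["q"].round(2),s["tool_pos"],s["wrist_force"]); 
p=read_camera("scene"); save(p,"c2.png",(310,60,410,160),7)
p=read_camera("top"); save(p,"c2t.png",(130,190,250,290),6)
E
```

```text
[0.63 0.07 1.89 0.   1.18 0.25] [0.43779386 0.35054833 0.18165499] [-0.11256278 -0.27563849 -0.81175099]
```

View pics/c2.png

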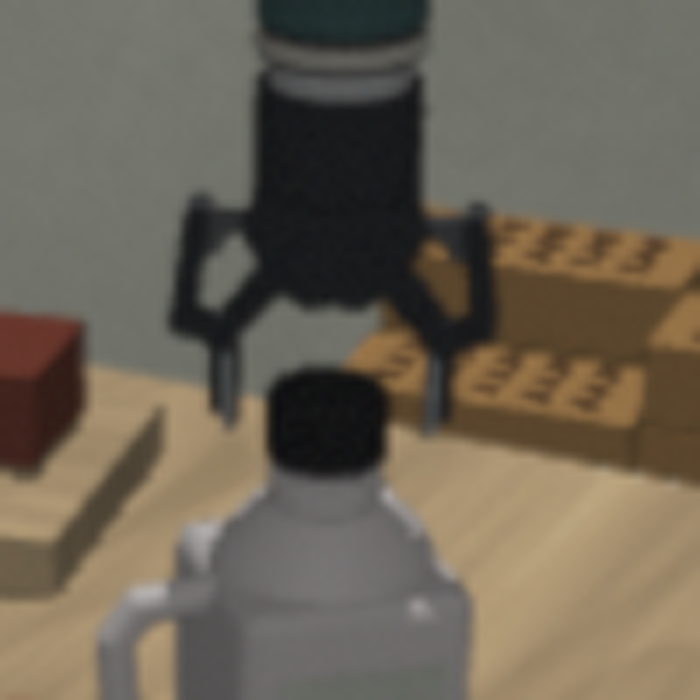

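View pics/c2t.png

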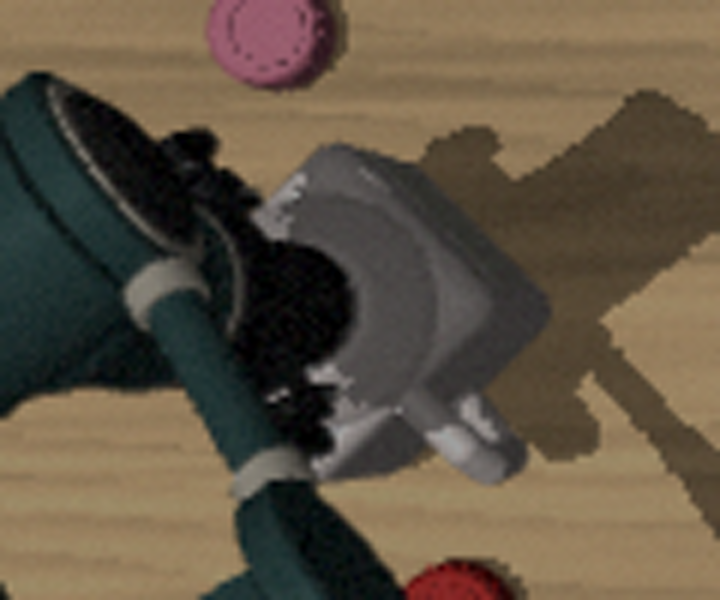

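Fingers straddle the cap, centred to within about 1–2 mm. Closing.

Request:
play_rows(slide=[[0, 0, 0], [0, 0, 0], [0, 0, 0], [0, 0, 0], [0, 0, 0], [0, 0, 0]], delta_rot=[[0, 0, 0], [0, 0, 0], [0, 0, 0], [0, 0, 0], [0, 0, 0], [0, 0, 0]], hand=0, force=60)

```text
time: 19.02
tool_pos: [0.4376, 0.3512, 0.184]
tcp_rot: [1.759, 2.602, 0.008]
wrist_force: [-4.1, -2.8, 4.9]
width: 0.665
```

```bash
python3 - <<'E'
from h import *
s=log(); print(s["tool_pos"],s["wrist_force"],s["torque"],s["width"]); 
p=read_camera("scene"); save(p,"c3.png",(310,60,410,160),7)
E
```

```text
[0.43756549 0.35119899 0.18404745] [-4.10277906 -2.77993478  4.90934014] [-0.36360407  0.67794803  0.00138183] 0.6647689087012222
```

View pics/c3.png

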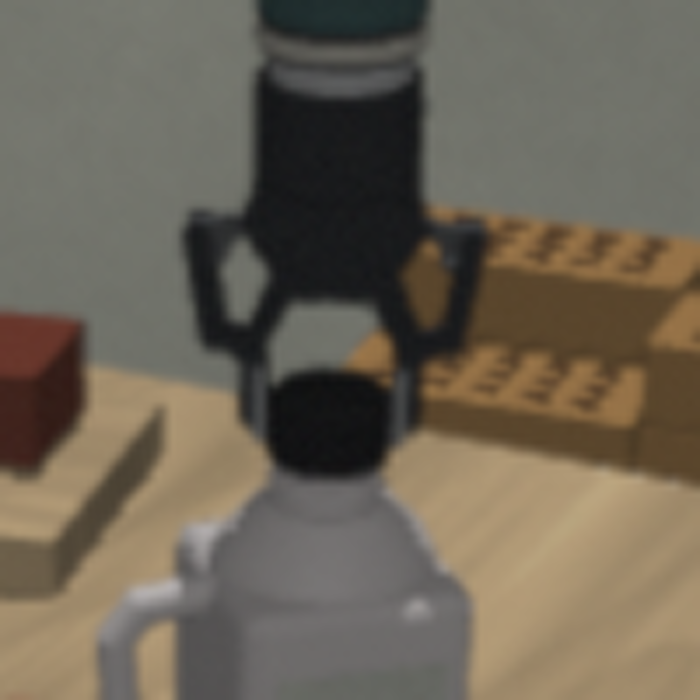

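Request:
play_rows(slide=[[0, -0.1, 0.1], [0, -0.1, 0.3], [0, -0.1, 0.5], [0, -0.1, 0.7], [0, -0.1, 0.8], [0, -0.1, 0.8]], delta_rot=[[0, 0, 0], [0, 0, 0], [0, 0, 0], [0, 0, 0], [0, 0, 0], [0, 0, 0]], force=80)

```text
time: 19.57
tool_pos: [0.4376, 0.3512, 0.1789]
tcp_rot: [1.758, 2.601, 0.012]
wrist_force: [-3.4, -3.3, 12.2]
width: 0.659
```

```bash
python3 - <<'E'
from h import *
s=log(); print(s["tool_pos"],s["wrist_force"],s["torque"],s["width"]); 
p=read_camera("scene"); save(p,"c4.png",(310,60,410,160),7)
E
```

```text
[0.43761062 0.3512155  0.17885601] [-3.35142414 -3.26177584 12.18948459] [-0.45261962  0.51234148  0.04404142] 0.6590891459344924
```

View pics/c4.png

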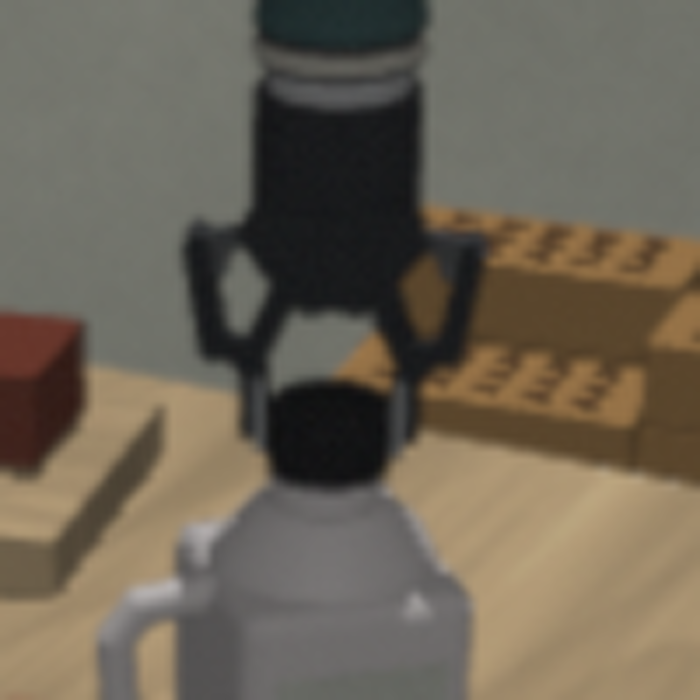

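Request:
play_rows(slide=[[0, 0, 0.3], [0, 0, 0.5], [0, 0, 0.6], [0, 0, 0.6]], delta_rot=[[0, 0, 0], [0, 0, 0], [0, 0, 0], [0, 0, 0]])

```text
time: 19.95
tool_pos: [0.4377, 0.3513, 0.1778]
tcp_rot: [1.757, 2.601, 0.014]
wrist_force: [-9.2, -6.6, 22.7]
width: 0.657
```

Request:
play_rows(slide=[[0, -0.2, 0.35], [0, -0.25, 0.35], [0, -0.25, 0.35], [0, -0.25, 0.35]], delta_rot=[[0, 0, 0], [0, 0, 0], [0, 0, -0.05], [0, 0, -0.1]])

```text
time: 20.28
tool_pos: [0.4378, 0.3521, 0.1784]
tcp_rot: [1.62, 2.684, 0.024]
wrist_force: [-0.6, 0.0, 10.8]
width: 0.664
```

Request:
play_rows(slide=[[0, 0, 0.4], [0, 0, 0.5], [0, 0, 0.5], [0, 0, 0.5]], delta_rot=[[0, 0, 0], [0, 0, 0], [0, 0, 0], [0, 0, -0.04]])

```text
time: 20.62
tool_pos: [0.4383, 0.3527, 0.1781]
tcp_rot: [1.566, 2.715, 0.028]
wrist_force: [-7.0, -5.8, 20.8]
width: 0.656
```

```bash
python3 - <<'E'
from h import *
s=log(); print(s["q"].round(3),s["tool_pos"],s["wrist_force"],s["torque"],s["width"]); M=R.from_rotvec(s["tcp_rot"]).as_matrix(); print("xyaw",np.degrees(np.arctan2(M[1,0],M[0,0])),M[:,2])
E
```

```text
[6.33e-01 6.30e-02 1.90e+00 1.00e-03 1.16e+00 1.08e-01] [0.43825503 0.35271866 0.17805672] [-6.95017785 -5.78625223 20.77356348] [-0.93133392  1.53969276 -0.2670941 ] 0.6560184237496165
xyaw 120.05345169531003 [ 0.01506998  0.01196858 -0.99981481]
```

Request:
play_rows(slide=[[0, -0.1, 0.4], [0, -0.15, 0.4], [0, -0.15, 0.4], [0, -0.15, 0.4], [0, -0.15, 0.4], [0, -0.15, 0.4], [0, -0.15, 0.4]], delta_rot=[[0, 0, -0.06], [0, 0, -0.12], [0, 0, -0.18], [0, 0, -0.24], [0, 0, -0.3], [0, 0, -0.36], [0, 0, -0.42]])

```text
time: 21.2
tool_pos: [0.4376, 0.3529, 0.1782]
tcp_rot: [0.96, 2.979, 0.03]
wrist_force: [-6.5, -3.4, 16.1]
width: 0.661
```

```bash
python3 - <<'E'
from h import *
s=log(); print(s["q"].round(3),s["tool_pos"],s["wrist_force"],s["torque"],s["width"]); M=R.from_rotvec(s["tcp_rot"]).as_matrix(); print("xyaw",np.degrees(np.arctan2(M[1,0],M[0,0])),M[:,2])
p=read_camera("top"); save(p,"t1.png",(130,190,250,290),6)
E
```

```text
[ 0.633  0.06   1.903  0.002  1.157 -0.314] [0.437568   0.35294099 0.17821155] [-6.50344946 -3.42617602 16.11334211] [-0.67975712  1.16441093 -0.22076069] 0.6609722696123048
xyaw 144.25481984443311 [ 0.01720662  0.014449   -0.99974755]
```

View pics/t1.png

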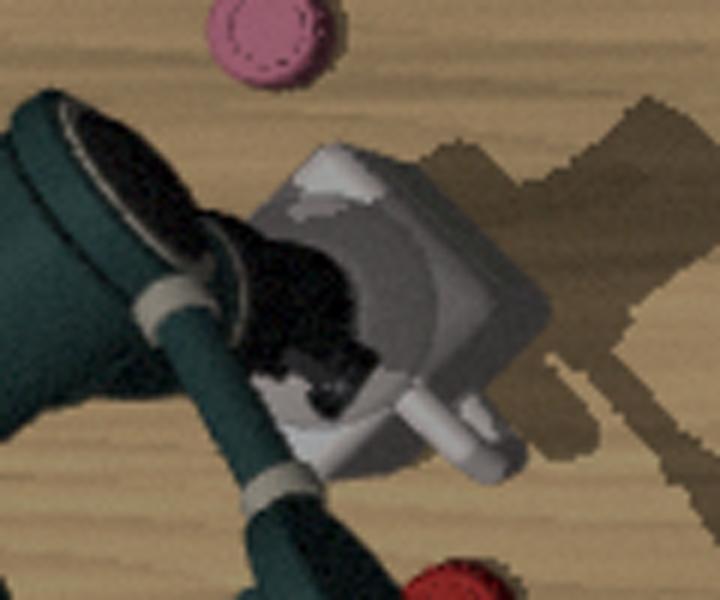

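Request:
play_rows(slide=[[0, 0, 0.35], [-0.05, -0.1, 0.35], [-0.05, -0.1, 0.35], [-0.05, -0.1, 0.35], [-0.05, -0.1, 0.35], [-0.05, -0.1, 0.35], [-0.05, -0.1, 0.35], [-0.05, -0.1, 0.35], [-0.05, -0.1, 0.35]], delta_rot=[[0, 0, -0.06], [0, 0, -0.12], [0, 0, -0.18], [0, 0, -0.25], [0, 0, -0.32], [0, 0, -0.39], [0, 0, -0.46], [0, 0, -0.53], [0, 0, -0.53]])

```text
time: 22.0
tool_pos: [0.4378, 0.3532, 0.1783]
tcp_rot: [0.137, 3.12, 0.028]
wrist_force: [-5.6, -1.2, 13.5]
width: 0.663
```

```bash
python3 - <<'E'
from h import *
s=log(); print(s["q"].round(3),s["tool_pos"],s["wrist_force"],s["torque"],s["width"]); M=R.from_rotvec(s["tcp_rot"]).as_matrix(); print("xyaw",np.degrees(np.arctan2(M[1,0],M[0,0])),M[:,2])
p=read_camera("scene"); save(p,"t2.png",(310,60,410,160),7)
E
```

```text
[ 0.633  0.058  1.904  0.003  1.154 -0.851] [0.43782747 0.35321646 0.17826577] [-5.58089856 -1.19002741 13.53233347] [-0.39628617  1.01171386 -0.02113936] 0.6632914560329973
xyaw 174.96257725308413 [ 0.01909046  0.01736365 -0.99966697]
```

View pics/t2.png

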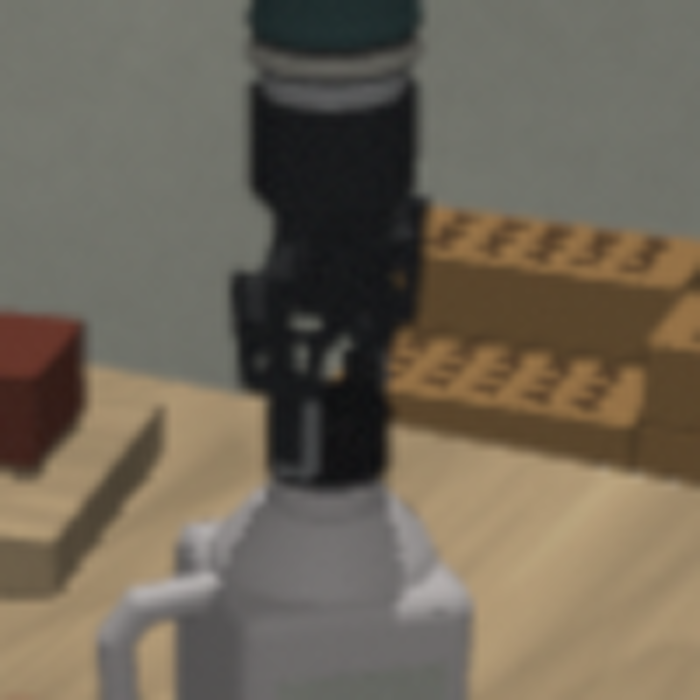

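Turned about 63°, and the jug stayed put. Now lifting gently.

Request:
play_rows(slide=[[0, 0, -0.3], [0, 0, -0.7], [0, 0, -1.2], [0, 0, -1.7], [0, 0, -2.2], [0, 0, -2.5]], delta_rot=[[0, 0, 0], [0, 0, 0], [0, 0, 0], [0, 0, 0], [0, 0, 0], [0, 0, 0]])

```text
time: 22.55
tool_pos: [0.4376, 0.353, 0.2037]
tcp_rot: [0.14, 3.12, 0.029]
wrist_force: [0.4, 0.0, -0.7]
width: 0.658
```

```bash
python3 - <<'E'
from h import *
s=log(); print(s["tool_pos"],s["wrist_force"],s["torque"],s["width"]);
p=read_camera("scene"); save(p,"u1.png",(310,60,410,200),5)
E
```

```text
[0.43755769 0.35295425 0.20366299] [ 0.3982206   0.04949325 -0.71048298] [ 0.01336689  0.01584202 -0.02324042] 0.658186438060724
```

View pics/u1.png

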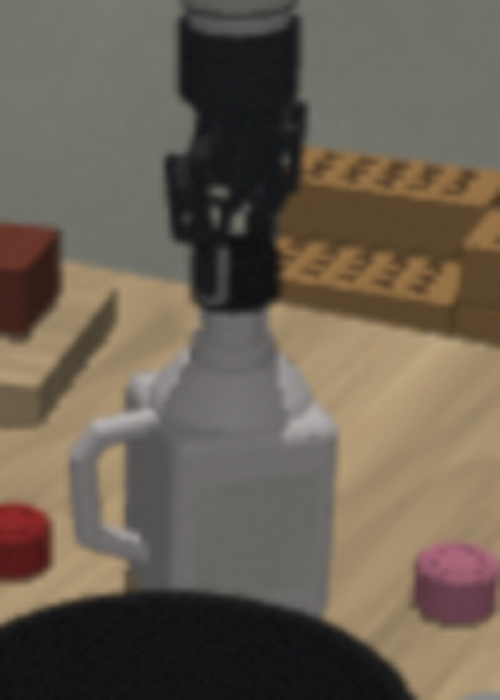

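Request:
play_rows(slide=[[0, 0, -1], [0, 0, -2.5], [0, 0, -4], [0, 0, -5.2], [0, 0, -6], [0, 0, -6], [0, 0, -6], [0, 0, -6]], delta_rot=[[0, 0, 0], [0, 0, 0], [0, 0, 0], [0, 0, 0], [0, 0, 0], [0, 0, 0], [0, 0, 0], [0, 0, 0]])

```text
time: 23.27
tool_pos: [0.4362, 0.3517, 0.2633]
tcp_rot: [0.14, 3.12, 0.028]
wrist_force: [-0.6, -0.4, -1.4]
width: 0.66
```

```bash
python3 - <<'E'
from h import *
s=log(); print(s["tool_pos"],s["wrist_force"],s["width"],np.abs(s["joint_vel"]).max());M=R.from_rotvec(s["tcp_rot"]).as_matrix();print(M[:,2])
p=read_camera("scene"); save(p,"v1.png"); w=cloud(p)
save(p,"v1c.png",(310,40,410,200),5)
for r in landmark_of("cap_mid",p): print(np.round(r["at"]),round(r["conf"],2),pt(p,*r["at"]).round(3))
print("jug",[(np.round(r["at"]),round(r["conf"],2)) for r in landmark_of("jug",p)])
p=read_camera("top"); save(p,"v1t.png")
print("jug",[(np.round(r["at"]),round(r["conf"],2)) for r in landmark_of("jug",p)])
E
```

```text
[0.4362167  0.35174403 0.26334832] [-0.63338824 -0.39567856 -1.44442861] 0.6596181938281688 0.010765760401232944
[ 0.01922312  0.01737949 -0.99966416]
[399. 175.] 0.7 [0.587 0.391 0.033]
[358.  96.] 0.55 [0.453 0.326 0.308]
jug [(array([353., 179.]), 0.57)]
jug [(array([194., 243.]), 0.98)]
```

View pics/v1.png

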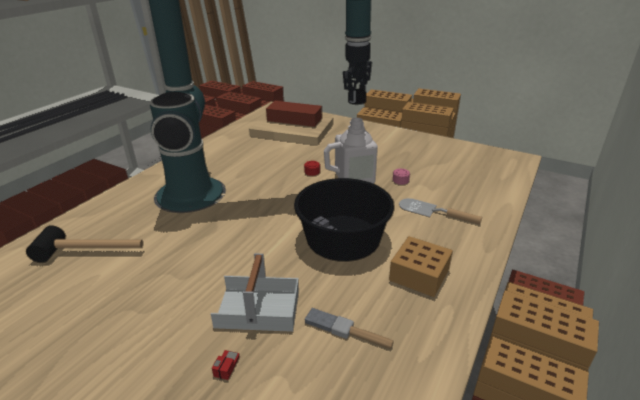

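View pics/v1c.png

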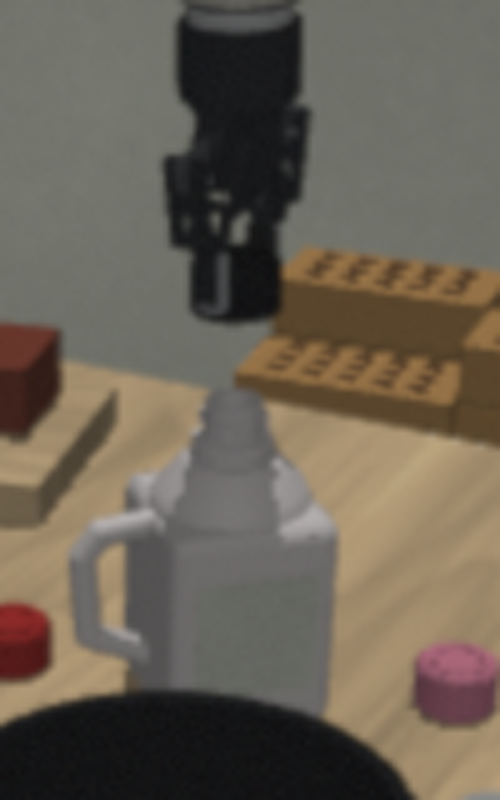

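View pics/v1t.png

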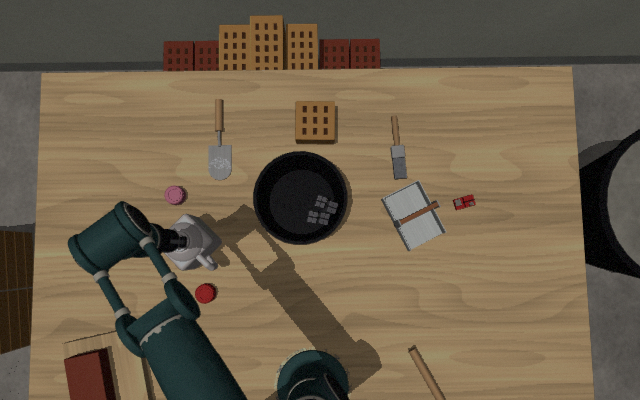

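The cap is held level about 80 mm above its seat and straight over the bare neck. The jug stands where it was, all four blocks are in the tub at (322,210), and the empty tray is upright. The bystanders are unmoved. I let it settle briefly, then hand in.

Request:
play_rows(slide=[[0, 0, 0], [0, 0, 0], [0, 0, 0], [0, 0, 0]], delta_rot=[[0, 0, 0], [0, 0, 0], [0, 0, 0], [0, 0, 0]])

```text
time: 23.85
tool_pos: [0.4363, 0.3518, 0.2632]
tcp_rot: [0.14, 3.12, 0.028]
wrist_force: [-0.6, -0.6, -0.9]
width: 0.662
```

```bash
python3 - <<'E'
from workcell import *
s=read_state(); print(s["tool_pos"],s["width"],abs(s["joint_vel"]).max())
print(finish_job())
E
```

```text
[0.4362617  0.35177781 0.26323426] 0.6616976454319776 0.0021164411533373816
the job is handed in; nothing more can be done
None
```

The whole job ran and I handed it in at about 24 s of the 72 s allowed; no verdict came back.

**What I did**
- **Tray:** I picked it up by its handle, tipped it to about 68° over the tub, and set it back empty and upright where it had stood.
- **Cap:** I gripped it, pressed it to its stop at about 21 N, turned it about 63° anticlockwise while it was down, and lifted it about 80 mm.

**Last checks**
- All four blocks show in the tub.
- The tray is empty, upright and let go.
- The jug stands where it started, and the brick, trowel and brush have not visibly moved.
- The cap is level to about 1.5°, judged from the tool's tilt. It is over the bare neck, held at an opening of 0.66 (about 56 mm) with joint speeds near zero.

**What failed or disagreed**
- **First grasp:** it missed and closed on top of the handle. The pictures showed the real fingertips about 30 mm short of where the reported TCP puts them, so I allowed for that from then on.
- **Cap position:** the two cameras disagreed on it by about 5 mm.
- **Sideways load:** pressing the cap put up to about 11 N sideways on the jug. I cut this by shifting the tool before turning, and saw no jug movement.
- **Networks:** they often ranked the pink and red caps above the black one, so I chose the cap by colour and place.

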